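# Weigh out tin slugs for a casting

### The job

Weigh out a charge of tin for the casting: draw the flat lid of the stock box open towards you by pressing on it, and put tin slugs one at a time into the sprung scale pan until its black pointer comes down level with the brass collar on the post, and then no more. Leave the charge in the pan and the other slugs in the box, slide the lid fully shut again, and do not disturb the other things on the bench.

Things in the scene. Friction and masses are not known exactly. Their poses are not given: they have to be found in the camera images.
- box_in (a point): Centre of the inner floor of the wooden slide-lid stock box, which is screwed to the bench. The compartment is 136 (x) by 268 (y) mm inside, with a batten 10 mm wide and 9 mm high along the foot of each wall that keeps the slugs off the walls; its floor is 6 mm above the bench, its walls 8 mm thick, their tops 50 mm above the bench. The box's -x axis points roughly to the robot; its two side boards run on 140 mm beyond the front wall (to -x) as runners for the lid.
- lid (a joint): How far the flat sliding lid of the stock box has been drawn towards the robot, along the box's -x, m: 0 = fully shut against its stop, 0.14 = fully open against its stop (the compartment then lies free from above, save for the front wall, which the lid still covers). It has no handle: press on top (5 to 15 N is enough) and drag; it drags with about 1.5 N and stays where it is left.
- lid_top (a point): Centre of the lid's upper face, 57 mm above the bench; moves with the lid, axes as those of the box. The lid is a plain plywood plate 152 (along the slide) by 274 by 7 mm, with a dark painted line across it 35 mm to +x of this point. Narrow lips of the side boards stand 5 mm higher along its two long-slide edges.
- pan_floor (a point): Centre of the floor of the scale's rectangular steel pan, which moves straight down on a spring; inside 175 (x) by 125 (y) mm, with a rim 12 mm high above the floor; z up. Empty, the floor is 148 mm above the bench. The scale is screwed to the bench.
- pan (a joint): How far the pan has sunk, m: 0 empty, 0.085 at most. Each slug sinks it 12 to 14 mm; it settles in about a second.
- pointer (a point): Tip of the small black pointer, 3 mm thick, on the +y side of the pan, 7 mm above the pan's floor; moves with the pan, beside the upright post of the scale (post 18 x 12 mm, its top 180 mm above the bench, 100 mm to +y of the pan's centre).
- mark (a point): Centre of the brass collar, 16 mm high, 28 x 20 mm, fixed on the scale's post: the mark. The pointer is level with it when the tip's height is within 8 mm of this point's height. It lies below the empty pan's pointer by 52 to 72 mm, differently in every start. z up, axes as the pan's.
- slug1_c (a point): Cast tin slug, about 0.15 kg: a flat disc 44 mm across and 12 mm high with a sprue stub 14 mm across and 26 mm tall standing on its middle to grip it by (38 mm high in all). This point is its centre, half-way up, 19 mm above its underside; z along the stub. Six to eight slugs are there in a run; absent ones read None.
- slug2_c (a point): Cast tin slug, about 0.15 kg: a flat disc 44 mm across and 12 mm high with a sprue stub 14 mm across and 26 mm tall standing on its middle to grip it by (38 mm high in all). This point is its centre, half-way up, 19 mm above its underside; z along the stub. May be absent.
- slug3_c (a point): Cast tin slug, about 0.15 kg: a flat disc 44 mm across and 12 mm high with a sprue stub 14 mm across and 26 mm tall standing on its middle to grip it by (38 mm high in all). This point is its centre, half-way up, 19 mm above its underside; z along the stub. May be absent.
- slug4_c (a point): Cast tin slug, about 0.15 kg: a flat disc 44 mm across and 12 mm high with a sprue stub 14 mm across and 26 mm tall standing on its middle to grip it by (38 mm high in all). This point is its centre, half-way up, 19 mm above its underside; z along the stub. May be absent.
- slug5_c (a point): Cast tin slug, about 0.15 kg: a flat disc 44 mm across and 12 mm high with a sprue stub 14 mm across and 26 mm tall standing on its middle to grip it by (38 mm high in all). This point is its centre, half-way up, 19 mm above its underside; z along the stub. May be absent.
- slug6_c (a point): Cast tin slug, about 0.15 kg: a flat disc 44 mm across and 12 mm high with a sprue stub 14 mm across and 26 mm tall standing on its middle to grip it by (38 mm high in all). This point is its centre, half-way up, 19 mm above its underside; z along the stub. May be absent.
- slug7_c (a point): Cast tin slug, about 0.15 kg: a flat disc 44 mm across and 12 mm high with a sprue stub 14 mm across and 26 mm tall standing on its middle to grip it by (38 mm high in all). This point is its centre, half-way up, 19 mm above its underside; z along the stub. May be absent.
- slug8_c (a point): Cast tin slug, about 0.15 kg: a flat disc 44 mm across and 12 mm high with a sprue stub 14 mm across and 26 mm tall standing on its middle to grip it by (38 mm high in all). This point is its centre, half-way up, 19 mm above its underside; z along the stub. May be absent.
- paint_jar: Bystander, not to be disturbed: small closed paint jar, 40 mm across, 50 mm high. Origin at its underside.
- stamp: Bystander, not to be disturbed: short dark wooden cylinder (stamp), 34 mm across, 40 mm high. Origin at its underside.
- clay_bowl: Bystander, not to be disturbed: terracotta bowl, 100 mm across, 45 mm high. Origin at its underside.
- spatula: Bystander, not to be disturbed: spatula lying flat, 160 mm long (origin near its middle). Origin at its underside.
- mug: Bystander, not to be disturbed: white ceramic beaker, 72 mm across, 85 mm high. Origin at its underside.
- wax_block: Bystander, not to be disturbed: yellowish wax block, 70 x 50 x 30 mm. Origin at its underside.

How it is judged:
By the outcome, as a careful person would: the job done as asked, in the order asked, and still so for the second after the job is handed in, with the robot touching nothing.
Of slug1, slug2, slug3, slug4, slug5, slug6, slug7, slug8 only 6 to 8 are there at a start; the rules pass over those that are not, and their reading is None.
At some moment in a run one of slug1, slug2, slug3, slug4, slug5, slug6, slug7, slug8 may be knocked a few centimetres aside while the robot is not near it.
It also fails if it takes over 210 s, if anything falls off the work surface, if the arm or the gripper's body presses on something with over 40 N, if the wrist force passes 120 N, or if a joint passes its speed limit or range.

### The arm

A 7-joint arm with a two-finger parallel gripper is mounted at the origin on the work surface. World frame = base frame: x ahead of the robot, y to its left, z up, the work surface at z = 0. Lengths are in m, angles in rad, forces in N, time in s.
With the tool pointing down it reaches from about 0.35 to 0.9 m from the base axis. Payload 19.9 kg.
Tool frame: the origin (TCP) lies midway between the tips of the shut fingers; the grasp point (between the pads) lies arm.grip_point_offset behind it (arm.grip_point_offset is the distance from the TCP to the grasp point, in m); z points along the fingers, x is the direction in which the jaws open and shut, and the axes are right-handed (so a half turn about z gives the same grasp; the last joint's range is limited). The gripper opens to 94 mm and grips with 3 to 60 N. Pads are 16 mm wide; open, the fingers measure 119 mm over their backs; the gripper's body (75 mm by 177 mm) begins 78 mm behind the grasp point.
Start: joints at [1.292, 0.417, -0.01, 1.614, 0.005, 1.111, -0.053], TCP at [0.147, -0.607, 0.205] pointing down, gripper open.
Joint ranges: [-2.81, 2.81], [-0.39, 2.02], [-1.27, 1.25], [0.06, 2.57], [-1.19, 4.33], [0.19, 2], [-2.82, 2.82]. Speed limits (rad/s): [1.89, 1.89, 2.39, 2.39, 3.01, 3.01, 3.01].

### API

Orientations are given as a rotation vector (axis times angle).
In Python, from bench import monitor, vision, arm, finder gives the robot as it stands.
- The arm moves only by the tool step_arm, never from a script. Its argument "motion" is a list of rows, each an object of numbers: "wx", "wy", "wz": the turn, a rotation vector about the tool's x, y, z in rad; "tx", "ty", "tz": the shift along the tool's x, y, z in m; "gripper": the finger opening in m, from 0 to 0.094. In form: [{"wx": .., "wy": .., "wz": .., "tx": .., "ty": .., "tz": .., "gripper": ..}, ...]. A call has 1 to 12 rows; each row is the pose to reach, as a shift and turn from the pose commanded when the call began, along the tool's axes at that moment; what a row does not reach only later rows make up. A row lasts 1/8 s, in which the tool goes at most 62.5 mm and 10.7 degrees, less where a joint would pass 70% of its speed; a pose out of reach is approached as far as the arm can. A call with a gripper value outside its range is refused whole. The fingers move at their own pace and stop on an object; "squeeze" is the grip in N (left out, the last holds). Time passes only in rows, so rows that repeat a pose let the fingers close. It gives the time, the measured TCP pose, the force and the opening at its end, in the units of the state.
- monitor.state(): the state, without advancing time (a new reading comes with each control period).
- vision.camera(name): name is "side" or "top" or "wrist"; returns a dict with "frame" (480x640x3 uint8, blue, green, red), "intrinsics" (3x3 intrinsics, pixels), "R" (3x3) and "t" (3): a world point X has camera coordinates R X + t; the wrist camera has in their place "hand_eye" (4x4, takes a point from camera to tool coordinates, whose origin is the TCP and whose axes are the tool frame's). Camera axes: x right, y down, z forward; pixel columns grow to the right and rows downward; lengths in m; the calibration is good to about 2 mm. A picture is of the moment at which its call begins: read the wrist's pose just before it. There is no depth.
- arm.finish_job(): hands the job in, once; it reports no verdict.
Trained networks look in a picture, given as the dict that the camera call returned (one of the last four; its "shot" number tells which), for a name from the list of things; names that differ only in an ending like _2 or _b are one class to them, and where a whole thing is asked for, a point or a joint stands for the part that bears it (a point fixed in the world has none). Each returns a list of dicts, best first, with "confidence" (0 to 1); they miss things now and then, are a little off and sometimes report something else, mostly with a low value. They report only what shows in the picture. A call takes as long as a camera call.
- finder.regions_of(picture, target): "mask" (480x640 bool, what is visible of it) and "position" ([row, column] in pixels, amid what is visible of it).
- finder.spot_point(picture, target): "position" ([row, column] in pixels: a listed point, or the origin of a listed thing).
The state is a dict: "t": time; "joint_pos": joint angles; "qd": joint speeds; "effort": joint torques, N m; "tcp_pos": TCP position; "tool_rot": TCP orientation; "force": force on the tool from outside, world axes, zero at the start; "moment": the same for the moment, N m; "grip_width": finger opening in m.
Only numpy, scipy, OpenCV 4.12 (cv2) and the standard library are available. Lean on these libraries where they do the work, as an engineer would, in place of code of your own. Each camera call takes 0.05 s, during which the arm holds its last target. There are 200 camera calls.

## Working session

There is one attempt and no reset: what is moved stays moved. The work goes in short steps, Python scripts to look and compute and a tool call to move; the robot and the scene stay as the last step left them, time stands still between calls to the robot, and variables do not carry over. Pictures are saved under pics/ and viewed, about 12 in all and at most 16, crops included, and the job is handed in when it is done.

Besides the shell and the picture viewer there is one more tool, called after "Request:" as a command line: name --argument value ..., lists and objects as JSON in quotes. step_arm: Moves the arm, as the interface text tells. Its arguments: {"type":"object","properties":{"motion":{"type":"array","items":{"type":"object","properties":{"wx":{"type":"number"},"wy":{"type":"number"},"wz":{"type":"number"},"tx":{"type":"number"},"ty":{"type":"number"},"tz":{"type":"number"},"gripper":{"type":"number"}}}},"squeeze":{"type":"number"}},"required":["motion"]}

```bash
mkdir -p pics; cat > h.py <<'E'
import numpy as np, cv2
from scipy.spatial.transform import Rotation as Ro
from bench import monitor, vision, arm, finder
def cam(n):
    s=monitor.state(); c=vision.camera(n)
    if n=="wrist":
        T=np.eye(4);T[:3,:3]=Ro.from_rotvec(s["tool_rot"]).as_matrix();T[:3,3]=s["tcp_pos"]
        W=np.linalg.inv(T@np.array(c["hand_eye"])); c["R"]=W[:3,:3];c["t"]=W[:3,3]
    return c
def ray(c,rc):
    K=np.array(c["intrinsics"]);R=np.array(c["R"]);t=np.array(c["t"])
    d=R.T@np.linalg.solve(K,[rc[1],rc[0],1.]); return -R.T@t,d
def onz(c,rc,z):
    o,d=ray(c,rc); return o+d*(z-o[2])/d[2]
def proj(c,X):
    p=np.array(c["intrinsics"])@(np.array(c["R"])@np.array(X)+np.array(c["t"])); return p[:2]/p[2]
def tri(a,b):
    o1,d1=ray(*a);o2,d2=ray(*b)
    s=np.linalg.lstsq(np.c_[d1,-d2],o2-o1,rcond=None)[0]
    p,q=o1+s[0]*d1,o2+s[1]*d2; return (p+q)/2,np.linalg.norm(p-q)
E
python3 - <<'E'
from h import *
np.set_printoptions(precision=4,suppress=True)
s=monitor.state();print(s["t"],s["tcp_pos"],s["tool_rot"],Ro.from_rotvec(s["tool_rot"]).as_matrix(),s["force"],s["grip_width"],arm.grip_point_offset)
P={n:cam(n) for n in("top","side")}
for n,c in P.items():
    cv2.imwrite(f"pics/{n}0.png",c["frame"]); print(n,-c["R"].T@c["t"])
Z=dict(box_in=.006,lid_top=.057,pan_floor=.148,pointer=.155,mark=.09,paint_jar=0,stamp=0,clay_bowl=0,spatula=0,mug=0,wax_block=0)
for k,z in Z.items():
    for n,c in P.items():
        for r in finder.spot_point(c,k)[:2]: print(k,n,round(r["confidence"],2),np.round(r["position"],1),onz(c,r["position"],z))
print(monitor.state()["t"])
E
```

```text
0.0 [ 0.1471 -0.607   0.2048] [-2.4688  1.9418  0.0016] [[ 0.2356 -0.9718 -0.0004]
 [-0.9718 -0.2356  0.0012]
 [-0.0012  0.0001 -1.    ]] [ 0.0605 -0.2757 -0.5668] 0.09402193207757722 0.0188
top [0.4994 0.0347 0.9697]
side [ 0.324  -0.611   0.6251]
lid_top top 0.76 [282.8 433.3] [ 0.536  -0.2211  0.057 ]
lid_top side 0.82 [369.  338.5] [ 0.5405 -0.2266  0.057 ]
pan_floor top 0.96 [293.2 201.7] [0.5203 0.2356 0.148 ]
pan_floor top 0.47 [298.2 155.7] [0.5125 0.3201 0.148 ]
pan_floor side 0.83 [188.4 230.1] [0.5121 0.2367 0.148 ]
pan_floor side 0.67 [367.1 455.1] [ 0.6455 -0.3507  0.148 ]
pointer top 0.94 [303.8 152.3] [0.5024 0.3235 0.155 ]
pointer side 0.88 [169.1 219.5] [0.5126 0.3224 0.155 ]
mark top 0.67 [301.8 156.8] [0.5064 0.3378 0.09  ]
paint_jar top 0.72 [279.3 326.8] [ 0.5498 -0.0023  0.    ]
paint_jar side 0.98 [302.1 291.8] [ 0.5525 -0.0029  0.    ]
stamp top 0.73 [325.8 322.8] [0.4495 0.0085 0.    ]
stamp top 0.29 [199.3 380. ] [ 0.7285 -0.1266  0.    ]
stamp side 0.85 [313.9 240.4] [0.4493 0.0095 0.    ]
clay_bowl top 0.59 [177.7 308.9] [0.7813 0.0337 0.    ]
clay_bowl side 0.72 [261.  377.1] [0.7765 0.0372 0.    ]
spatula top 0.57 [195.1 381.2] [ 0.7383 -0.1297  0.    ]
spatula side 0.69 [315.6 402.2] [ 0.732  -0.1288  0.    ]
mug top 0.74 [196.5 382.9] [ 0.7349 -0.1335  0.    ]
mug side 0.7 [364.9 453.8] [ 0.7463 -0.2653  0.    ]
mug side 0.54 [369.  336.2] [ 0.5586 -0.1863  0.    ]
wax_block top 0.82 [192.8 225.9] [0.7486 0.222  0.    ]
wax_block side 0.73 [222.1 329.1] [0.7489 0.2243 0.    ]
1.2
```

```bash
python3 -c "
import cv2,numpy as np
a=cv2.imread('pics/top0.png');b=cv2.imread('pics/side0.png')
cv2.imwrite('pics/both.png',np.vstack([a[100:400],b[120:420]]))"
```

```text
(no output)
```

View pics/both.png

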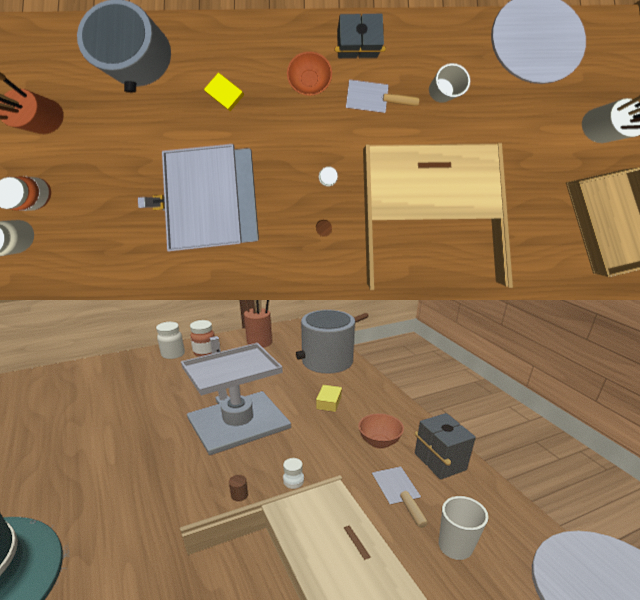

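Top view: the lid is shut, spanning cols 366–503 and rows 243–318, with its dark line at (265, 434) and the runners below it. The pan is at about (297, 203), with the post and pointer on its left at (302, 152). The mug, spatula and bowl lie behind the box. Next I'll fit the yaws.

```bash
python3 - <<'E'
from h import *
np.set_printoptions(precision=4,suppress=True)
c=cam("top")
for k,z in(("lid",.057),("pan",.160)):
    r=finder.regions_of(c,k)
    print(k,[(round(q["confidence"],2),q["position"],q["mask"].sum()) for q in r[:3]])
    ys,xs=np.nonzero(r[0]["mask"])
    pts=np.array([onz(c,(y,x),z)[:2] for y,x in zip(ys,xs)],np.float32)
    (cx,cy),wh,a=cv2.minAreaRect(pts); print(cx,cy,wh,a); print(cv2.boxPoints(((cx,cy),wh,a)))
# dark line
f=c["frame"]; g=f[250:280,400:470].astype(int).sum(2); m=g<250
ys,xs=np.nonzero(m); p=np.array([onz(c,(y+250,x+400),.057)[:2] for y,x in zip(ys,xs)])
print(len(p),p.mean(0)); print(cv2.fitLine(p.astype(np.float32),cv2.DIST_L2,0,.01,.01).ravel())
E
```

```text
lid [(0.88, [280.4, 437.3], np.int64(9548))]
0.5372766256332397 -0.22630853950977325 (0.2719540297985077, 0.1534862220287323) 89.74864196777344
[[ 0.4599 -0.3619]
 [ 0.6134 -0.3626]
 [ 0.6146 -0.0907]
 [ 0.4611 -0.09  ]]
pan [(0.64, [296.0, 203.6], np.int64(7426))]
0.514464259147644 0.2382170557975769 (0.1840135008096695, 0.14382322132587433) 4.925225257873535
[[0.4166 0.302 ]
 [0.429  0.1587]
 [0.6123 0.1745]
 [0.6    0.3178]]
130 [ 0.574  -0.2253]
[ 0.0155  0.9999  0.574  -0.2253]
```

Request:
step_arm --motion '[{"tx": -0.266,"ty": -0.52,"tz": 0.03,"wz": 0.238,"gripper": 0},{"tx": -0.266,"ty": -0.52,"tz": 0.03,"wz": 0.238,"gripper": 0},{"tx": -0.266,"ty": -0.52,"tz": 0.03,"wz": 0.238,"gripper": 0},{"tx": -0.266,"ty": -0.52,"tz": 0.03,"wz": 0.238,"gripper": 0},{"tx": -0.266,"ty": -0.52,"tz": 0.03,"wz": 0.238,"gripper": 0},{"tx": -0.266,"ty": -0.52,"tz": 0.03,"wz": 0.238,"gripper": 0},{"tx": -0.266,"ty": -0.52,"tz": 0.03,"wz": 0.238,"gripper": 0},{"tx": -0.266,"ty": -0.52,"tz": 0.03,"wz": 0.238,"gripper": 0},{"tx": -0.266,"ty": -0.52,"tz": 0.08,"wz": 0.238,"gripper": 0},{"tx": -0.266,"ty": -0.52,"tz": 0.12,"wz": 0.238,"gripper": 0},{"tx": -0.266,"ty": -0.52,"tz": 0.135,"wz": 0.238,"gripper": 0},{"tx": -0.266,"ty": -0.52,"tz": 0.135,"wz": 0.238,"gripper": 0}]'

```text
invalid input
```

Request:
step_arm --motion '[{"wx": 0.0,"wy": 0.0,"wz": 0.238,"tx": -0.266,"ty": -0.52,"tz": 0.03,"gripper": 0.0},{"wx": 0.0,"wy": 0.0,"wz": 0.238,"tx": -0.266,"ty": -0.52,"tz": 0.03,"gripper": 0.0}]' --squeeze 20

```text
t: 1.6
tcp_pos: [0.2402, -0.5273, 0.1991]
tool_rot: [2.215, -2.228, 0.0]
force: [1.5, -1.4, 0.3]
grip_width: 0.0775
```

Request:
step_arm --motion '[{"wx": 0,"wy": 0,"wz": 0,"tx": -0.301,"ty": -0.35,"tz": 0.02,"gripper": 0},{"wx": 0,"wy": 0,"wz": 0,"tx": -0.301,"ty": -0.35,"tz": 0.02,"gripper": 0},{"wx": 0,"wy": 0,"wz": 0,"tx": -0.301,"ty": -0.35,"tz": 0.02,"gripper": 0},{"wx": 0,"wy": 0,"wz": 0,"tx": -0.301,"ty": -0.35,"tz": 0.02,"gripper": 0},{"wx": 0,"wy": 0,"wz": 0,"tx": -0.301,"ty": -0.35,"tz": 0.02,"gripper": 0},{"wx": 0,"wy": 0,"wz": 0,"tx": -0.301,"ty": -0.35,"tz": 0.02,"gripper": 0},{"wx": 0,"wy": 0,"wz": 0,"tx": -0.301,"ty": -0.35,"tz": 0.02,"gripper": 0},{"wx": 0,"wy": 0,"wz": 0,"tx": -0.301,"ty": -0.35,"tz": 0.07,"gripper": 0},{"wx": 0,"wy": 0,"wz": 0,"tx": -0.301,"ty": -0.35,"tz": 0.12,"gripper": 0},{"wx": 0,"wy": 0,"wz": 0,"tx": -0.301,"ty": -0.35,"tz": 0.13,"gripper": 0},{"wx": 0,"wy": 0,"wz": 0,"tx": -0.301,"ty": -0.35,"tz": 0.13,"gripper": 0}]'

```text
t: 2.98
tcp_pos: [0.5898, -0.2277, 0.07]
tool_rot: [-2.221, 2.222, -0.0]
force: [1.2, -1.0, 1.2]
grip_width: 0.0007
```

Request:
step_arm --motion '[{"wx": 0,"wy": 0,"wz": 0,"tx": 0,"ty": 0,"tz": 0.011,"gripper": 0},{"wx": 0,"wy": 0,"wz": 0,"tx": 0,"ty": 0,"tz": 0.013,"gripper": 0},{"wx": 0,"wy": 0,"wz": 0,"tx": 0,"ty": 0,"tz": 0.014,"gripper": 0},{"wx": 0,"wy": 0,"wz": 0,"tx": 0,"ty": 0,"tz": 0.014,"gripper": 0}]'

```text
t: 3.48
tcp_pos: [0.5911, -0.2276, 0.0572]
tool_rot: [-2.22, 2.221, -0.005]
force: [-1.3, 0.5, 12.6]
grip_width: 0.0003
```

Request:
step_arm --motion '[{"wx": 0,"wy": 0,"wz": 0,"tx": 0,"ty": 0.008,"tz": 0,"gripper": 0},{"wx": 0,"wy": 0,"wz": 0,"tx": 0,"ty": 0.022,"tz": 0,"gripper": 0},{"wx": 0,"wy": 0,"wz": 0,"tx": 0,"ty": 0.036,"tz": 0,"gripper": 0},{"wx": 0,"wy": 0,"wz": 0,"tx": 0,"ty": 0.05,"tz": 0,"gripper": 0},{"wx": 0,"wy": 0,"wz": 0,"tx": 0,"ty": 0.064,"tz": 0,"gripper": 0},{"wx": 0,"wy": 0,"wz": 0,"tx": -0.001,"ty": 0.078,"tz": 0,"gripper": 0}]'

```text
t: 4.22
tcp_pos: [0.5131, -0.2271, 0.0572]
tool_rot: [-2.22, 2.221, -0.007]
force: [1.2, -4.9, 11.8]
grip_width: 0.0001
```

```bash
python3 - <<'E'
from h import *
c=cam("top"); cv2.imwrite("pics/t1.png",c["frame"][200:420,330:540])
for r in finder.spot_point(c,"lid_top"): print(r["confidence"],onz(c,r["position"],.057))
E
```

```text
0.74 [ 0.46622824 -0.22211778  0.057     ]
0.69 [0.4505426  0.01886594 0.057     ]
```

Request:
step_arm --motion '[{"wx": 0,"wy": 0,"wz": 0,"tx": 0,"ty": 0.012,"tz": 0,"gripper": 0},{"wx": 0,"wy": 0,"wz": 0,"tx": 0,"ty": 0.026,"tz": 0,"gripper": 0},{"wx": 0,"wy": 0,"wz": 0,"tx": 0,"ty": 0.04,"tz": 0,"gripper": 0},{"wx": 0,"wy": 0,"wz": 0,"tx": 0,"ty": 0.054,"tz": 0,"gripper": 0},{"wx": 0,"wy": 0,"wz": 0,"tx": 0,"ty": 0.062,"tz": 0,"gripper": 0},{"wx": 0,"wy": 0,"wz": 0,"tx": 0,"ty": 0.066,"tz": 0,"gripper": 0},{"wx": 0,"wy": 0,"wz": 0,"tx": 0,"ty": 0.068,"tz": 0,"gripper": 0}]'

```text
t: 5.2
tcp_pos: [0.4463, -0.2269, 0.0572]
tool_rot: [-2.219, 2.22, -0.009]
force: [7.5, 0.6, 10.0]
grip_width: 0.0002
```

Request:
step_arm --motion '[{"wx": 0,"wy": 0,"wz": 0,"tx": 0,"ty": 0,"tz": -0.04,"gripper": 0},{"wx": 0,"wy": 0,"wz": 0,"tx": 0,"ty": -0.03,"tz": -0.1,"gripper": 0.05},{"wx": 0,"wy": 0,"wz": 0,"tx": 0,"ty": -0.06,"tz": -0.16,"gripper": 0.05},{"wx": 0,"wy": 0,"wz": 0,"tx": 0,"ty": -0.06,"tz": -0.22,"gripper": 0.05},{"wx": 0,"wy": 0,"wz": 0,"tx": 0,"ty": -0.06,"tz": -0.26,"gripper": 0.05},{"wx": 0,"wy": 0,"wz": 0,"tx": 0,"ty": -0.06,"tz": -0.26,"gripper": 0.05}]'

```text
t: 5.95
tcp_pos: [0.5049, -0.2266, 0.3193]
tool_rot: [-2.219, 2.22, -0.01]
force: [-0.1, -0.2, 0.1]
grip_width: 0.0471
```

```bash
python3 - <<'E'
from h import *
np.set_printoptions(precision=4,suppress=True)
c=cam("wrist"); d=cam("top"); print(-c["R"].T@c["t"],c["R"])
for n,q in(("w",c),("t",d)):
    for r in finder.spot_point(q,"slug1_c"): print(n,round(r["confidence"],2),np.round(r["position"]),onz(q,r["position"],.025))
    for r in finder.spot_point(q,"lid_top")[:1]: print(n,'lid',round(r["confidence"],2),onz(q,r["position"],.057))
cv2.imwrite("pics/wt1.png",np.hstack([c["frame"][:,::1],d["frame"][:,380:540]]))
print(monitor.state()["t"],monitor.state()["tcp_pos"],monitor.state()["force"])
E
```

```text
[ 0.5787 -0.2271  0.4988] [[ 0.0003 -1.      0.0028]
 [-0.967   0.0005  0.2547]
 [-0.2547 -0.0028 -0.967 ]]
w lid 0.7 [ 0.4043 -0.2274  0.057 ]
t lid 0.93 [ 0.406  -0.2203  0.057 ]
6.25 [ 0.5033 -0.226   0.3142] [ 0.7589 -0.3191 -0.4835]
```

View pics/wt1.png

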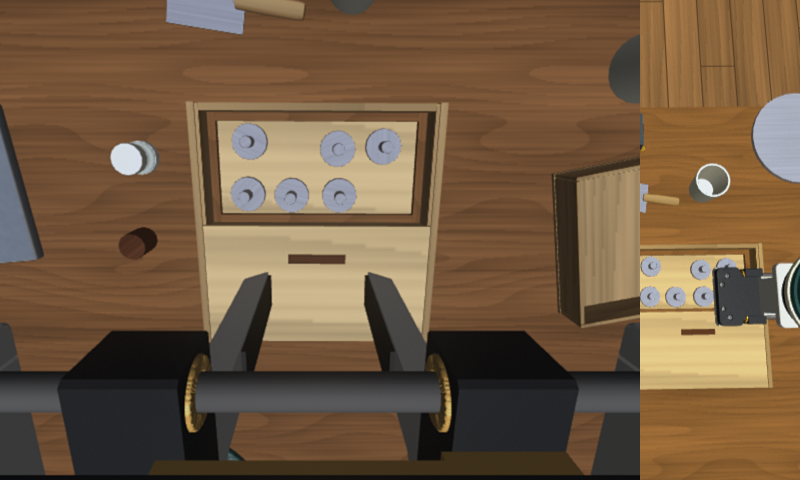

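The wrist picture shows six slugs. Back row: (141,247), (148,338), (146,383). Front row: (194,247), (195,291), (195,339). The lid is open to the front wall. I'll measure the slugs now.

```bash
cat >> h.py <<'E'
def slugs(c,z=.044,conf=.3):
    out=[]
    for k in("slug1","slug1_c"):
        for r in finder.regions_of(c,k):
            if r["confidence"]<conf: continue
            m=r["mask"].astype(np.uint8); ys,xs=np.nonzero(m)
            out.append((k,r["confidence"],r["position"],len(xs),xs.min(),xs.max(),ys.min(),ys.max()))
    return out
def discs(c,z=.018,lo=.44):
    "grey-blue blobs -> disc centre on plane z by circle fit"
    f=c["frame"].astype(int); m=((f[...,0]>f[...,2]-2)&(f[...,0]>110)&(f[...,0]<230)).astype(np.uint8)
    g=cv2.medianBlur((m*255).astype(np.uint8),5)
    return g
E
python3 - <<'E'
from h import *
np.set_printoptions(precision=4,suppress=True)
c=cam("wrist")
for o in slugs(c): print(o, onz(c,o[2],.02))
for k in("slug1_c","slug2_c","slug3_c"): print(k,[(round(r["confidence"],2),np.round(r["position"])) for r in finder.spot_point(c,k)])
g=cv2.cvtColor(c["frame"],cv2.COLOR_BGR2GRAY)
H=cv2.HoughCircles(g[100:230,190:450],cv2.HOUGH_GRADIENT,1,25,param1=120,param2=14,minRadius=15,maxRadius=22)
for x,y,r in (H[0] if H is not None else []): print("H",x+190,y+100,r,onz(c,(y+100,x+190),.016))
E
```

```text
Traceback (most recent call last):
  File "h.py", line 24, in slugs
    for r in finder.regions_of(c,k):
             ~~~~~~~~~~~~~~~~~^^^^^
ValueError: it knows: box_in, clay_bowl, lid, lid_top, mark, mug, paint_jar, pan, pan_floor, pointer, slug1, slug2, slug3, slug4, slug5, slug6, slug7, slug8, spatula, stamp, wax_block
```

```bash
python3 - <<'E'
s=open("h.py").read(); i=s.index("def slugs")
open("h.py","w").write(s[:i]+'''def show_slugs(c,z0=.006):
    for r in finder.regions_of(c,"slug1"): print("reg",round(r["confidence"],2),np.round(r["position"]),r["mask"].sum(),onz(c,r["position"],z0+.014))
    for r in finder.spot_point(c,"slug1"): print("spot",round(r["confidence"],2),np.round(r["position"]),onz(c,r["position"],z0+.019))
def hough(c,box,r=(15,22),z=.017):
    y0,y1,x0,x1=box; g=cv2.cvtColor(c["frame"],cv2.COLOR_BGR2GRAY)[y0:y1,x0:x1]
    H=cv2.HoughCircles(g,cv2.HOUGH_GRADIENT,1,25,param1=120,param2=14,minRadius=r[0],maxRadius=r[1])
    for x,y,q in (H[0] if H is not None else []): print("H",np.round([x+x0,y+y0,q]),onz(c,(y+y0,x+x0),z))
''')
E
python3 - <<'E'
from h import *
np.set_printoptions(precision=4,suppress=True)
c=cam("wrist"); show_slugs(c); hough(c,(100,230,190,450))
E
```

```text
Traceback (most recent call last):
  File "h.py", line 22, in show_slugs
    for r in finder.regions_of(c,"slug1"): print("reg",round(r["confidence"],2),np.round(r["position"]),r["mask"].sum(),onz(c,r["position"],z0+.014))
             ~~~~~~~~~~~~~~~~~^^^^^^^^^^^
ValueError: it knows: box_in, clay_bowl, lid, lid_top, mark, mug, paint_jar, pan, pan_floor, pointer, slug1, slug2, slug3, slug4, slug5, slug6, slug7, slug8, spatula, stamp, wax_block
```

```bash
python3 - <<'E'
from h import *
np.set_printoptions(precision=4,suppress=True)
c=cam("wrist"); hough(c,(100,230,190,450))
for f in(finder.regions_of,finder.spot_point):
  for k in("slug2","slug2_c"):
    try: print(f.__name__,k,[(round(r["confidence"],2),np.round(r["position"])) for r in f(c,k)])
    except Exception as e: print(f.__name__,k,str(e)[:60])
E
```

```text
H [338. 146.  18.] [ 0.5643 -0.2524  0.017 ]
H [340. 192.  18.] [ 0.508  -0.2558  0.017 ]
H [248. 192.  18.] [ 0.5092 -0.1401  0.017 ]
H [386. 144.  20.] [ 0.5679 -0.3096  0.017 ]
H [250. 138.  18.] [ 0.5737 -0.1456  0.017 ]
H [292. 192.  18.] [ 0.508  -0.1941  0.017 ]
call slug2 it knows: box_in, clay_bowl, lid, lid_top, mark, mug, paint_
call slug2_c []
call slug2 it knows: box_in, clay_bowl, lid_top, mark, mug, paint_jar, 
call slug2_c [(0.71, array([142., 388.]))]
```

Request:
step_arm --motion '[{"wx": 0,"wy": 0,"wz": 0,"tx": -0.05,"ty": -0.002,"tz": 0.04,"gripper": 0.034},{"wx": 0,"wy": 0,"wz": 0,"tx": -0.086,"ty": -0.003,"tz": 0.09,"gripper": 0.034},{"wx": 0,"wy": 0,"wz": 0,"tx": -0.086,"ty": -0.003,"tz": 0.15,"gripper": 0.034},{"wx": 0,"wy": 0,"wz": 0,"tx": -0.086,"ty": -0.003,"tz": 0.2,"gripper": 0.034},{"wx": 0,"wy": 0,"wz": 0,"tx": -0.086,"ty": -0.003,"tz": 0.235,"gripper": 0.034},{"wx": 0,"wy": 0,"wz": 0,"tx": -0.086,"ty": -0.003,"tz": 0.235,"gripper": 0.034}]'

```text
t: 7.25
tcp_pos: [0.5053, -0.1397, 0.0784]
tool_rot: [2.22, -2.22, -0.006]
force: [0.5, -0.0, 1.4]
grip_width: 0.0341
```

```bash
python3 - <<'E'
from h import *
np.set_printoptions(precision=4,suppress=True)
c=cam("wrist"); s=monitor.state(); print(s["tcp_pos"],s["tool_rot"])
K=[proj(c,s["tcp_pos"]),proj(c,[*s["tcp_pos"][:2],.018])]; print(K)
f=c["frame"].copy()
for p in K: cv2.circle(f,tuple(int(v) for v in p),3,(0,0,255),-1)
cv2.imwrite("pics/w2.png",f)
E
```

```text
[ 0.5065 -0.14    0.0802] [ 2.221  -2.2211 -0.0022]
[array([316.1273, 287.4298]), array([316.5964, 250.4663])]
```

View pics/w2.png

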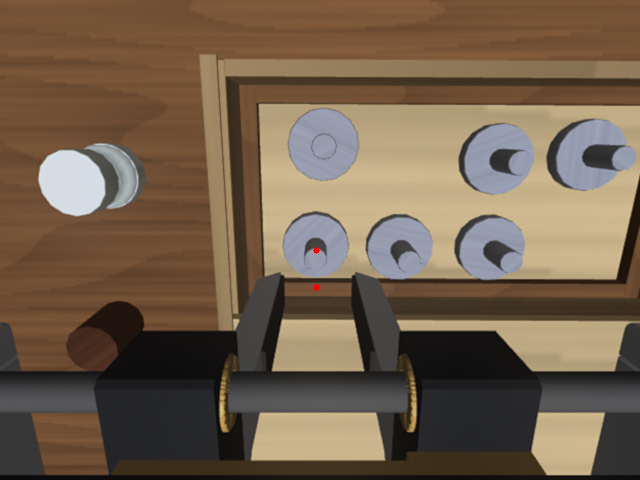

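The target disc is at (316,244), 3–4 mm ahead of the TCP's projection at (316,250). The Hough positions therefore hold as measured.

Request:
step_arm --motion '[{"wx": 0,"wy": 0,"wz": 0,"tx": 0,"ty": -0.003,"tz": 0.03,"gripper": 0.034},{"wx": 0,"wy": 0,"wz": 0,"tx": 0,"ty": -0.003,"tz": 0.05,"gripper": 0.034},{"wx": 0,"wy": 0,"wz": 0,"tx": 0,"ty": -0.003,"tz": 0.058,"gripper": 0.034},{"wx": 0,"wy": 0,"wz": 0,"tx": 0,"ty": -0.003,"tz": 0.058,"gripper": 0.005},{"wx": 0,"wy": 0,"wz": 0,"tx": 0,"ty": -0.003,"tz": 0.058,"gripper": 0.005},{"wx": 0,"wy": 0,"wz": 0,"tx": 0,"ty": -0.003,"tz": 0.058,"gripper": 0.005},{"wx": 0,"wy": 0,"wz": 0,"tx": 0,"ty": -0.003,"tz": 0.038,"gripper": 0.005},{"wx": 0,"wy": 0,"wz": 0,"tx": 0,"ty": -0.003,"tz": 0.0,"gripper": 0.005},{"wx": 0,"wy": 0,"wz": 0,"tx": 0,"ty": -0.003,"tz": -0.06,"gripper": 0.005},{"wx": 0,"wy": 0,"wz": 0,"tx": 0,"ty": -0.003,"tz": -0.11,"gripper": 0.005},{"wx": 0,"wy": 0,"wz": 0,"tx": 0,"ty": -0.003,"tz": -0.15,"gripper": 0.005}]' --squeeze 20

```text
t: 8.68
tcp_pos: [0.5097, -0.1402, 0.2329]
tool_rot: [-2.221, 2.221, -0.003]
force: [-0.1, -0.1, -1.6]
grip_width: 0.0135
```

Request:
step_arm --motion '[{"wx": 0,"wy": 0,"wz": 0,"tx": -0.352,"ty": -0.0635,"tz": -0.07,"gripper": 0.005},{"wx": 0,"wy": 0,"wz": 0,"tx": -0.352,"ty": -0.0635,"tz": -0.07,"gripper": 0.005},{"wx": 0,"wy": 0,"wz": 0,"tx": -0.352,"ty": -0.0635,"tz": -0.07,"gripper": 0.005},{"wx": 0,"wy": 0,"wz": 0,"tx": -0.352,"ty": -0.0635,"tz": -0.07,"gripper": 0.005},{"wx": 0,"wy": 0,"wz": 0,"tx": -0.352,"ty": -0.0635,"tz": -0.07,"gripper": 0.005},{"wx": 0,"wy": 0,"wz": 0,"tx": -0.352,"ty": -0.0635,"tz": -0.07,"gripper": 0.005},{"wx": 0,"wy": 0,"wz": 0,"tx": -0.352,"ty": -0.0635,"tz": -0.07,"gripper": 0.005},{"wx": 0,"wy": 0,"wz": 0,"tx": -0.352,"ty": -0.0635,"tz": -0.07,"gripper": 0.005}]'

```text
t: 9.68
tcp_pos: [0.5731, 0.2113, 0.3001]
tool_rot: [2.221, -2.221, 0.0]
force: [-1.3, -0.0, -1.8]
grip_width: 0.0134
```

```bash
python3 - <<'E'
from h import *
np.set_printoptions(precision=4,suppress=True)
c=cam("wrist"); s=monitor.state(); print(s["t"],s["tcp_pos"],s["grip_width"])
f=c["frame"].copy()
for k,z in(("pan_floor",.148),("pointer",.155),("mark",.093)):
    for r in finder.spot_point(c,k)[:2]: print(k,round(r["confidence"],2),np.round(r["position"]),onz(c,r["position"],z))
R=Ro.from_euler("z",4.9,degrees=True).as_matrix()
for a,b in((1,1),(1,-1),(-1,-1),(-1,1)):
    p=proj(c,R@[a*.0875,b*.0625,0]+[.515,.237,.16]); cv2.circle(f,tuple(int(v) for v in p),3,(0,0,255),-1)
p=proj(c,[.573,.212,.148]);cv2.circle(f,tuple(int(v) for v in p),3,(0,255,0),-1)
cv2.imwrite("pics/w3.png",f)
E
```

```text
9.725 [0.5733 0.2107 0.3002] 0.013584320748207004
pointer 0.71 [292. 199.] [0.5082 0.3195 0.155 ]
mark 0.86 [274. 206.] [0.5031 0.3308 0.093 ]
```

View pics/w3.png

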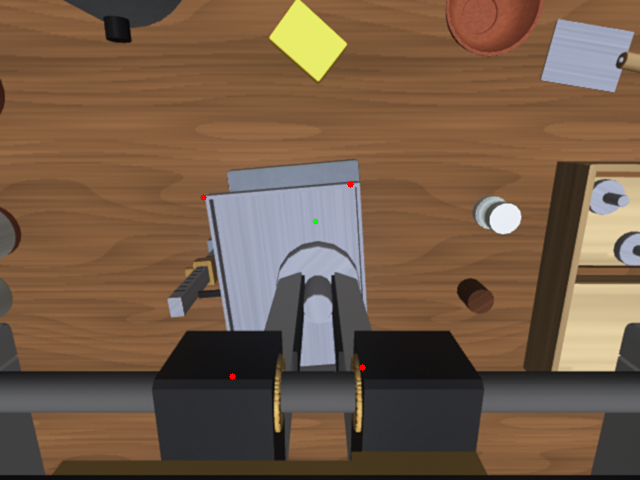

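The predicted rim corners (203,197) and (350,184) sit about 8 px left of the real ones at (213,199) and (356,185). That puts the pan centre at about (0.514, 0.231). The collar is at (272,203) and the black pointer at (293,208).

Request:
step_arm --motion '[{"wx": 0,"wy": 0,"wz": 0,"tx": 0.005,"ty": 0.001,"tz": 0.05,"gripper": 0.005},{"wx": 0,"wy": 0,"wz": 0,"tx": 0.005,"ty": 0.001,"tz": 0.1,"gripper": 0.005},{"wx": 0,"wy": 0,"wz": 0,"tx": 0.005,"ty": 0.001,"tz": 0.125,"gripper": 0.005},{"wx": 0,"wy": 0,"wz": 0,"tx": 0.005,"ty": 0.001,"tz": 0.137,"gripper": 0.005},{"wx": 0,"wy": 0,"wz": 0,"tx": 0.005,"ty": 0.001,"tz": 0.137,"gripper": 0.005},{"wx": 0,"wy": 0,"wz": 0,"tx": 0.005,"ty": 0.001,"tz": 0.137,"gripper": 0.03},{"wx": 0,"wy": 0,"wz": 0,"tx": 0.005,"ty": 0.001,"tz": 0.137,"gripper": 0.03},{"wx": 0,"wy": 0,"wz": 0,"tx": 0.005,"ty": 0.001,"tz": 0.11,"gripper": 0.03},{"wx": 0,"wy": 0,"wz": 0,"tx": 0.005,"ty": 0.001,"tz": 0.05,"gripper": 0.03},{"wx": 0,"wy": 0,"wz": 0,"tx": 0.005,"ty": 0.001,"tz": 0.0,"gripper": 0.03},{"wx": 0,"wy": 0,"wz": 0,"tx": 0.005,"ty": 0.001,"tz": 0.0,"gripper": 0.03}]'

```text
t: 11.25
tcp_pos: [0.5736, 0.2077, 0.3048]
tool_rot: [-2.217, 2.217, -0.005]
force: [-0.3, 0.0, -1.0]
grip_width: 0.03
```

```bash
python3 - <<'E'
from h import *
np.set_printoptions(precision=4,suppress=True)
c=cam("wrist"); d=cam("side"); e=cam("top"); s=monitor.state(); print(s["t"],s["tcp_pos"],s["grip_width"])
for k in("pointer","mark"):
    P={}
    for n,q in(("w",c),("s",d),("t",e)):
        for r in finder.spot_point(q,k)[:1]: P[n]=(q,r["position"]); print(k,n,round(r["confidence"],2),np.round(r["position"]))
    for a,b in(("w","s"),("w","t"),("s","t")):
        if a in P and b in P: print(a+b,tri(P[a],P[b]))
cv2.imwrite("pics/c4.png",np.hstack([cv2.resize(c["frame"][150:350,130:380],(400,320)),cv2.resize(d["frame"][120:320,150:400],(400,320))]))
# slugs seen from top
hough(e,(220,330,365,515),(9,14))
E
```

```text
11.4 [0.572  0.2067 0.2997] 0.029810392358063147
pointer w 0.96 [286. 201.]
pointer s 0.89 [175. 218.]
pointer t 0.28 [285. 429.]
ws (array([0.5081, 0.32  , 0.1415]), np.float64(0.0006489233852516832))
wt (array([0.6205, 0.0535, 0.7146]), np.float64(0.28185106582988506))
st (array([ 0.4718, -0.1186,  0.3693]), np.float64(0.09956884262769415))
H [416. 296.  10.] [ 0.5088 -0.1922  0.017 ]
H [468. 268.  10.] [ 0.5695 -0.309   0.017 ]
H [390. 268.  10.] [ 0.5722 -0.1408  0.017 ]
H [444. 296.  10.] [ 0.5077 -0.2549  0.017 ]
H [442. 270.  10.] [ 0.5661 -0.2519  0.017 ]
```

View pics/c4.png

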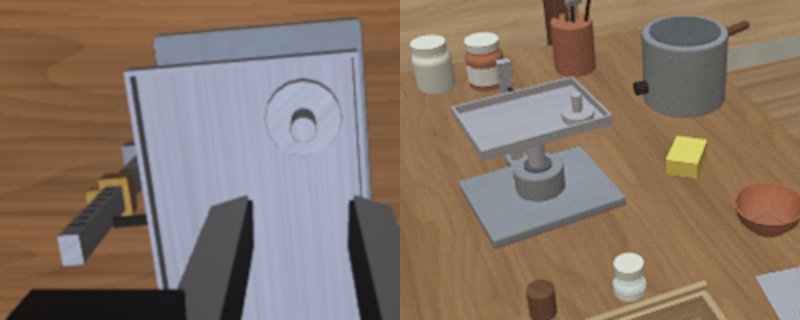

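Pointer triangulated at z = 0.1415 after one slug, so it sank 13.5 mm. Slug 1 stands well inside the pan.

Request:
step_arm --motion '[{"wx": 0,"wy": 0,"wz": 0,"tx": 0.3995,"ty": 0.0635,"tz": 0.06,"gripper": 0.034},{"wx": 0,"wy": 0,"wz": 0,"tx": 0.3995,"ty": 0.0635,"tz": 0.06,"gripper": 0.034},{"wx": 0,"wy": 0,"wz": 0,"tx": 0.3995,"ty": 0.0635,"tz": 0.06,"gripper": 0.034},{"wx": 0,"wy": 0,"wz": 0,"tx": 0.3995,"ty": 0.0635,"tz": 0.06,"gripper": 0.034},{"wx": 0,"wy": 0,"wz": 0,"tx": 0.3995,"ty": 0.0635,"tz": 0.06,"gripper": 0.034},{"wx": 0,"wy": 0,"wz": 0,"tx": 0.3995,"ty": 0.0635,"tz": 0.06,"gripper": 0.034},{"wx": 0,"wy": 0,"wz": 0,"tx": 0.3995,"ty": 0.0635,"tz": 0.06,"gripper": 0.034},{"wx": 0,"wy": 0,"wz": 0,"tx": 0.3995,"ty": 0.0635,"tz": 0.1,"gripper": 0.034},{"wx": 0,"wy": 0,"wz": 0,"tx": 0.3995,"ty": 0.0635,"tz": 0.16,"gripper": 0.034},{"wx": 0,"wy": 0,"wz": 0,"tx": 0.3995,"ty": 0.0635,"tz": 0.21,"gripper": 0.034},{"wx": 0,"wy": 0,"wz": 0,"tx": 0.3995,"ty": 0.0635,"tz": 0.22,"gripper": 0.034}]'

```text
t: 13.08
tcp_pos: [0.507, -0.192, 0.0777]
tool_rot: [2.22, -2.22, -0.007]
force: [0.6, 0.3, 0.3]
grip_width: 0.034
```

```bash
cat >> h.py <<'E'
def near():
    "close look: slug disc below the tool -> remaining shift"
    c=cam("wrist"); s=monitor.state(); print(s["t"],np.round(s["tcp_pos"],4),s["grip_width"])
    hough(c,(60,285,180,640),(28,42))
E
python3 - <<'E'
from h import *
np.set_printoptions(precision=4,suppress=True)
near()
E
```

```text
13.125 [ 0.5078 -0.1922  0.0785] 0.03393540338650412
H [412. 250.  33.] [ 0.5088 -0.2547  0.017 ]
H [238. 148.  37.] [ 0.5741 -0.1438  0.017 ]
H [412. 162.  35.] [ 0.5652 -0.2516  0.017 ]
H [504. 158.  35.] [ 0.5683 -0.3075  0.017 ]
H [320. 250.  34.] [ 0.5081 -0.1942  0.017 ]
```

Request:
step_arm --motion '[{"wx": 0,"wy": 0,"wz": 0,"tx": 0.001,"ty": -0.001,"tz": 0.03,"gripper": 0.034},{"wx": 0,"wy": 0,"wz": 0,"tx": 0.001,"ty": -0.001,"tz": 0.05,"gripper": 0.034},{"wx": 0,"wy": 0,"wz": 0,"tx": 0.001,"ty": -0.001,"tz": 0.058,"gripper": 0.034},{"wx": 0,"wy": 0,"wz": 0,"tx": 0.001,"ty": -0.001,"tz": 0.058,"gripper": 0.005},{"wx": 0,"wy": 0,"wz": 0,"tx": 0.001,"ty": -0.001,"tz": 0.058,"gripper": 0.005},{"wx": 0,"wy": 0,"wz": 0,"tx": 0.001,"ty": -0.001,"tz": 0.058,"gripper": 0.005},{"wx": 0,"wy": 0,"wz": 0,"tx": 0.001,"ty": -0.001,"tz": 0.038,"gripper": 0.005},{"wx": 0,"wy": 0,"wz": 0,"tx": 0.001,"ty": -0.001,"tz": 0.0,"gripper": 0.005},{"wx": 0,"wy": 0,"wz": 0,"tx": 0.001,"ty": -0.001,"tz": -0.06,"gripper": 0.005},{"wx": 0,"wy": 0,"wz": 0,"tx": 0.001,"ty": -0.001,"tz": -0.12,"gripper": 0.005},{"wx": 0,"wy": 0,"wz": 0,"tx": 0.001,"ty": -0.001,"tz": -0.17,"gripper": 0.005},{"wx": 0,"wy": 0,"wz": 0,"tx": 0.001,"ty": -0.001,"tz": -0.17,"gripper": 0.005}]'

```text
t: 14.62
tcp_pos: [0.5111, -0.1941, 0.2542]
tool_rot: [-2.219, 2.22, -0.009]
force: [0.4, 0.5, -1.6]
grip_width: 0.0132
```

Request:
step_arm --motion '[{"wx": 0,"wy": 0,"wz": 0,"tx": -0.3945,"ty": -0.0075,"tz": 0,"gripper": 0.005},{"wx": 0,"wy": 0,"wz": 0,"tx": -0.3945,"ty": -0.0075,"tz": 0,"gripper": 0.005},{"wx": 0,"wy": 0,"wz": 0,"tx": -0.3945,"ty": -0.0075,"tz": 0,"gripper": 0.005},{"wx": 0,"wy": 0,"wz": 0,"tx": -0.3945,"ty": -0.0075,"tz": 0,"gripper": 0.005},{"wx": 0,"wy": 0,"wz": 0,"tx": -0.3945,"ty": -0.0075,"tz": 0,"gripper": 0.005},{"wx": 0,"wy": 0,"wz": 0,"tx": -0.3945,"ty": -0.0075,"tz": 0,"gripper": 0.005},{"wx": 0,"wy": 0,"wz": 0,"tx": -0.3945,"ty": -0.0075,"tz": 0,"gripper": 0.005},{"wx": 0,"wy": 0,"wz": 0,"tx": -0.3945,"ty": -0.0075,"tz": 0.02,"gripper": 0.005},{"wx": 0,"wy": 0,"wz": 0,"tx": -0.3945,"ty": -0.0075,"tz": 0.05,"gripper": 0.005},{"wx": 0,"wy": 0,"wz": 0,"tx": -0.3945,"ty": -0.0075,"tz": 0.07,"gripper": 0.005}]'

```text
t: 15.88
tcp_pos: [0.5162, 0.2005, 0.178]
tool_rot: [2.22, -2.22, -0.002]
force: [0.6, 0.1, -0.8]
grip_width: 0.0136
```

Next: lower 33 mm, release and rise.

Request:
step_arm --motion '[{"wx": 0,"wy": 0,"wz": 0,"tx": 0,"ty": 0,"tz": 0.02,"gripper": 0.005},{"wx": 0,"wy": 0,"wz": 0,"tx": 0,"ty": 0,"tz": 0.033,"gripper": 0.005},{"wx": 0,"wy": 0,"wz": 0,"tx": 0,"ty": 0,"tz": 0.033,"gripper": 0.005},{"wx": 0,"wy": 0,"wz": 0,"tx": 0,"ty": 0,"tz": 0.033,"gripper": 0.03},{"wx": 0,"wy": 0,"wz": 0,"tx": 0,"ty": 0,"tz": 0.033,"gripper": 0.03},{"wx": 0,"wy": 0,"wz": 0,"tx": 0,"ty": 0,"tz": 0.01,"gripper": 0.03},{"wx": 0,"wy": 0,"wz": 0,"tx": 0,"ty": 0,"tz": -0.04,"gripper": 0.03},{"wx": 0,"wy": 0,"wz": 0,"tx": 0,"ty": 0,"tz": -0.09,"gripper": 0.03},{"wx": 0,"wy": 0,"wz": 0,"tx": 0,"ty": 0,"tz": -0.12,"gripper": 0.03},{"wx": 0,"wy": 0,"wz": 0,"tx": 0,"ty": 0,"tz": -0.12,"gripper": 0.03}]'

```text
t: 17.12
tcp_pos: [0.5181, 0.2013, 0.3029]
tool_rot: [-2.218, 2.219, -0.003]
force: [-0.1, 0.5, 0.3]
grip_width: 0.0299
```

```bash
cat >> h.py <<'E'
def check():
    np.set_printoptions(precision=4,suppress=True)
    c=cam("wrist"); d=cam("side"); e=cam("top"); s=monitor.state(); print(s["t"],s["tcp_pos"],s["grip_width"])
    P=[finder.spot_point(q,"pointer")[:1] for q in(c,d)]
    if all(P): print("pointer",[round(p[0]["confidence"],2) for p in P],[np.round(p[0]["position"],1) for p in P],tri((c,P[0][0]["position"]),(d,P[1][0]["position"])))
    for r in finder.spot_point(c,"mark")[:1]: print("mark",round(r["confidence"],2),np.round(r["position"],1),ray(c,r["position"]))
    hough(e,(220,330,365,515),(9,14))
    return c,d,e
E
python3 - <<'E'
from h import *
c,d,e=check()
cv2.imwrite("pics/chk2.png",c["frame"])
E
```

```text
17.275 [0.517  0.2006 0.2996] 0.030151053911059756
pointer [0.58, 0.84] [array([227.4, 191.3]), array([178.9, 221. ])] (array([0.5106, 0.3193, 0.132 ]), np.float64(0.003201882690086548))
mark 0.52 [222.5 194.1] (array([0.5922, 0.2001, 0.4822]), array([-0.2185,  0.3258, -0.9763]))
H [390. 266.  11.] [ 0.5766 -0.141   0.017 ]
H [444. 296.  10.] [ 0.5099 -0.255   0.017 ]
H [468. 268.  10.] [ 0.5695 -0.309   0.017 ]
H [442. 268.  12.] [ 0.5682 -0.2542  0.017 ]
```

Request:
step_arm --motion '[{"wx": 0,"wy": 0,"wz": 0,"tx": 0.3445,"ty": -0.057,"tz": 0.06,"gripper": 0.034},{"wx": 0,"wy": 0,"wz": 0,"tx": 0.3445,"ty": -0.057,"tz": 0.06,"gripper": 0.034},{"wx": 0,"wy": 0,"wz": 0,"tx": 0.3445,"ty": -0.057,"tz": 0.06,"gripper": 0.034},{"wx": 0,"wy": 0,"wz": 0,"tx": 0.3445,"ty": -0.057,"tz": 0.06,"gripper": 0.034},{"wx": 0,"wy": 0,"wz": 0,"tx": 0.3445,"ty": -0.057,"tz": 0.06,"gripper": 0.034},{"wx": 0,"wy": 0,"wz": 0,"tx": 0.3445,"ty": -0.057,"tz": 0.06,"gripper": 0.034},{"wx": 0,"wy": 0,"wz": 0,"tx": 0.3445,"ty": -0.057,"tz": 0.1,"gripper": 0.034},{"wx": 0,"wy": 0,"wz": 0,"tx": 0.3445,"ty": -0.057,"tz": 0.16,"gripper": 0.034},{"wx": 0,"wy": 0,"wz": 0,"tx": 0.3445,"ty": -0.057,"tz": 0.21,"gripper": 0.034},{"wx": 0,"wy": 0,"wz": 0,"tx": 0.3445,"ty": -0.057,"tz": 0.22,"gripper": 0.034},{"wx": 0,"wy": 0,"wz": 0,"tx": 0.3445,"ty": -0.057,"tz": 0.22,"gripper": 0.034}]'

```text
t: 18.8
tcp_pos: [0.5745, -0.1436, 0.0808]
tool_rot: [-2.221, 2.221, 0.0]
force: [0.3, 0.1, 0.9]
grip_width: 0.0341
```

```bash
python3 - <<'E'
from h import *
np.set_printoptions(precision=4,suppress=True)
near()
E
```

```text
18.85 [ 0.5751 -0.1437  0.0818] 0.03434345954006193
H [316. 248.  32.] [ 0.5762 -0.1439  0.017 ]
H [476. 262.  33.] [ 0.5665 -0.251   0.017 ]
H [554. 258.  31.] [ 0.5693 -0.303   0.017 ]
```

Request:
step_arm --motion '[{"wx": 0,"wy": 0,"wz": 0,"tx": 0,"ty": -0.001,"tz": 0.03,"gripper": 0.034},{"wx": 0,"wy": 0,"wz": 0,"tx": 0,"ty": -0.001,"tz": 0.05,"gripper": 0.034},{"wx": 0,"wy": 0,"wz": 0,"tx": 0,"ty": -0.001,"tz": 0.058,"gripper": 0.034},{"wx": 0,"wy": 0,"wz": 0,"tx": 0,"ty": -0.001,"tz": 0.058,"gripper": 0.005},{"wx": 0,"wy": 0,"wz": 0,"tx": 0,"ty": -0.001,"tz": 0.058,"gripper": 0.005},{"wx": 0,"wy": 0,"wz": 0,"tx": 0,"ty": -0.001,"tz": 0.058,"gripper": 0.005},{"wx": 0,"wy": 0,"wz": 0,"tx": 0,"ty": -0.001,"tz": 0.038,"gripper": 0.005},{"wx": 0,"wy": 0,"wz": 0,"tx": 0,"ty": -0.001,"tz": 0.0,"gripper": 0.005},{"wx": 0,"wy": 0,"wz": 0,"tx": 0,"ty": -0.001,"tz": -0.06,"gripper": 0.005},{"wx": 0,"wy": 0,"wz": 0,"tx": 0,"ty": -0.001,"tz": -0.12,"gripper": 0.005},{"wx": 0,"wy": 0,"wz": 0,"tx": 0,"ty": -0.001,"tz": -0.17,"gripper": 0.005},{"wx": 0,"wy": 0,"wz": 0,"tx": 0,"ty": -0.001,"tz": -0.17,"gripper": 0.005}]'

```text
t: 20.35
tcp_pos: [0.5766, -0.1437, 0.2555]
tool_rot: [-2.219, 2.219, -0.01]
force: [-0.8, -0.3, -2.3]
grip_width: 0.0133
```

Request:
step_arm --motion '[{"wx": 0,"wy": 0,"wz": 0,"tx": -0.34,"ty": 0.115,"tz": 0,"gripper": 0.005},{"wx": 0,"wy": 0,"wz": 0,"tx": -0.34,"ty": 0.115,"tz": 0,"gripper": 0.005},{"wx": 0,"wy": 0,"wz": 0,"tx": -0.34,"ty": 0.115,"tz": 0,"gripper": 0.005},{"wx": 0,"wy": 0,"wz": 0,"tx": -0.34,"ty": 0.115,"tz": 0,"gripper": 0.005},{"wx": 0,"wy": 0,"wz": 0,"tx": -0.34,"ty": 0.115,"tz": 0,"gripper": 0.005},{"wx": 0,"wy": 0,"wz": 0,"tx": -0.34,"ty": 0.115,"tz": 0,"gripper": 0.005},{"wx": 0,"wy": 0,"wz": 0,"tx": -0.34,"ty": 0.115,"tz": 0,"gripper": 0.005},{"wx": 0,"wy": 0,"wz": 0,"tx": -0.34,"ty": 0.115,"tz": 0.02,"gripper": 0.005},{"wx": 0,"wy": 0,"wz": 0,"tx": -0.34,"ty": 0.115,"tz": 0.05,"gripper": 0.005},{"wx": 0,"wy": 0,"wz": 0,"tx": -0.34,"ty": 0.115,"tz": 0.085,"gripper": 0.005},{"wx": 0,"wy": 0,"wz": 0,"tx": -0.34,"ty": 0.115,"tz": 0.085,"gripper": 0.005}]'

```text
t: 21.72
tcp_pos: [0.459, 0.195, 0.1636]
tool_rot: [2.218, -2.22, -0.003]
force: [-0.1, 0.2, -1.0]
grip_width: 0.0136
```

Request:
step_arm --motion '[{"wx": 0,"wy": 0,"wz": 0,"tx": 0,"ty": 0,"tz": 0.02,"gripper": 0.005},{"wx": 0,"wy": 0,"wz": 0,"tx": 0,"ty": 0,"tz": 0.032,"gripper": 0.005},{"wx": 0,"wy": 0,"wz": 0,"tx": 0,"ty": 0,"tz": 0.032,"gripper": 0.005},{"wx": 0,"wy": 0,"wz": 0,"tx": 0,"ty": 0,"tz": 0.032,"gripper": 0.03},{"wx": 0,"wy": 0,"wz": 0,"tx": 0,"ty": 0,"tz": 0.032,"gripper": 0.03},{"wx": 0,"wy": 0,"wz": 0,"tx": 0,"ty": 0,"tz": 0.01,"gripper": 0.03},{"wx": 0,"wy": 0,"wz": 0,"tx": 0,"ty": 0,"tz": -0.04,"gripper": 0.03},{"wx": 0,"wy": 0,"wz": 0,"tx": 0,"ty": 0,"tz": -0.09,"gripper": 0.03},{"wx": 0,"wy": 0,"wz": 0,"tx": 0,"ty": 0,"tz": -0.13,"gripper": 0.03},{"wx": 0,"wy": 0,"wz": 0,"tx": 0,"ty": 0,"tz": -0.13,"gripper": 0.03}]'

```text
t: 22.98
tcp_pos: [0.4613, 0.197, 0.2983]
tool_rot: [-2.218, 2.219, -0.004]
force: [1.1, 0.4, -0.1]
grip_width: 0.0299
```

```bash
python3 - <<'E'
from h import *
c,d,e=check()
cv2.imwrite("pics/chk3.png",np.hstack([cv2.resize(c["frame"],(480,360)),cv2.resize(e["frame"][220:420,100:278],(320,360))]))
E
```

```text
23.125 [0.4599 0.1962 0.2946] 0.029907335983521324
pointer [0.87, 0.7] [array([165.8, 188.4]), array([182.2, 218.2])] (array([0.5068, 0.3151, 0.1256]), np.float64(0.006046862475500843))
mark 0.68 [171.2 183.6] (array([0.5353, 0.1958, 0.4777]), array([-0.0875,  0.3536, -1.0109]))
H [468. 268.  10.] [ 0.5695 -0.309   0.017 ]
H [444. 296.  12.] [ 0.5078 -0.2528  0.017 ]
H [442. 270.  10.] [ 0.5661 -0.2519  0.017 ]
```

View pics/chk3.png

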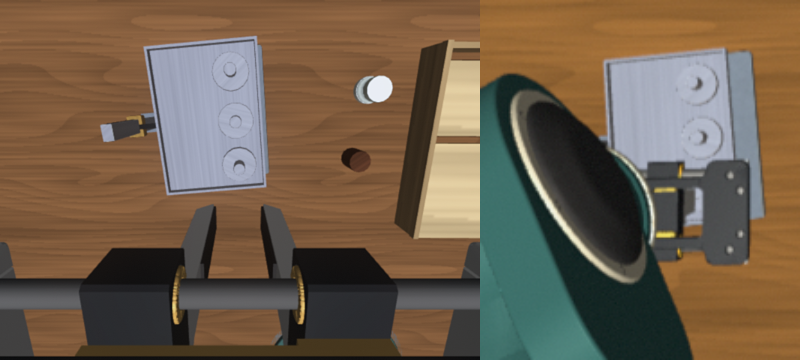

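Three slugs stand in a row in the pan at (70,230), (122,236) and (165,240). The collar shows on the post at (125,140).

Request:
step_arm --motion '[{"wx": 0,"wy": 0,"wz": 0,"tx": 0.45,"ty": -0.048,"tz": 0.05,"gripper": 0.034},{"wx": 0,"wy": 0,"wz": 0,"tx": 0.45,"ty": -0.048,"tz": 0.05,"gripper": 0.034},{"wx": 0,"wy": 0,"wz": 0,"tx": 0.45,"ty": -0.048,"tz": 0.05,"gripper": 0.034},{"wx": 0,"wy": 0,"wz": 0,"tx": 0.45,"ty": -0.048,"tz": 0.05,"gripper": 0.034},{"wx": 0,"wy": 0,"wz": 0,"tx": 0.45,"ty": -0.048,"tz": 0.05,"gripper": 0.034},{"wx": 0,"wy": 0,"wz": 0,"tx": 0.45,"ty": -0.048,"tz": 0.05,"gripper": 0.034},{"wx": 0,"wy": 0,"wz": 0,"tx": 0.45,"ty": -0.048,"tz": 0.05,"gripper": 0.034},{"wx": 0,"wy": 0,"wz": 0,"tx": 0.45,"ty": -0.048,"tz": 0.08,"gripper": 0.034},{"wx": 0,"wy": 0,"wz": 0,"tx": 0.45,"ty": -0.048,"tz": 0.13,"gripper": 0.034},{"wx": 0,"wy": 0,"wz": 0,"tx": 0.45,"ty": -0.048,"tz": 0.19,"gripper": 0.034},{"wx": 0,"wy": 0,"wz": 0,"tx": 0.45,"ty": -0.048,"tz": 0.215,"gripper": 0.034},{"wx": 0,"wy": 0,"wz": 0,"tx": 0.45,"ty": -0.048,"tz": 0.215,"gripper": 0.034}]'

```text
t: 24.78
tcp_pos: [0.5069, -0.2529, 0.0781]
tool_rot: [2.221, -2.22, -0.007]
force: [0.6, 0.5, -0.0]
grip_width: 0.034
```

```bash
python3 - <<'E'
from h import *
np.set_printoptions(precision=4,suppress=True)
near()
E
```

```text
24.825 [ 0.5079 -0.2534  0.0798] 0.03408171959349979
H [316. 160.  36.] [ 0.5662 -0.2531  0.017 ]
H [320. 250.  34.] [ 0.5078 -0.2557  0.017 ]
H [408. 158.  37.] [ 0.5681 -0.3099  0.017 ]
```

Request:
step_arm --motion '[{"wx": 0,"wy": 0,"wz": 0,"tx": 0.001,"ty": -0.001,"tz": 0.03,"gripper": 0.034},{"wx": 0,"wy": 0,"wz": 0,"tx": 0.001,"ty": -0.001,"tz": 0.05,"gripper": 0.034},{"wx": 0,"wy": 0,"wz": 0,"tx": 0.001,"ty": -0.001,"tz": 0.058,"gripper": 0.034},{"wx": 0,"wy": 0,"wz": 0,"tx": 0.001,"ty": -0.001,"tz": 0.058,"gripper": 0.005},{"wx": 0,"wy": 0,"wz": 0,"tx": 0.001,"ty": -0.001,"tz": 0.058,"gripper": 0.005},{"wx": 0,"wy": 0,"wz": 0,"tx": 0.001,"ty": -0.001,"tz": 0.058,"gripper": 0.005},{"wx": 0,"wy": 0,"wz": 0,"tx": 0.001,"ty": -0.001,"tz": 0.038,"gripper": 0.005},{"wx": 0,"wy": 0,"wz": 0,"tx": 0.001,"ty": -0.001,"tz": 0.0,"gripper": 0.005},{"wx": 0,"wy": 0,"wz": 0,"tx": 0.001,"ty": -0.001,"tz": -0.06,"gripper": 0.005},{"wx": 0,"wy": 0,"wz": 0,"tx": 0.001,"ty": -0.001,"tz": -0.12,"gripper": 0.005},{"wx": 0,"wy": 0,"wz": 0,"tx": 0.001,"ty": -0.001,"tz": -0.17,"gripper": 0.005},{"wx": 0,"wy": 0,"wz": 0,"tx": 0.001,"ty": -0.001,"tz": -0.17,"gripper": 0.005}]'

```text
t: 26.32
tcp_pos: [0.5106, -0.2552, 0.2544]
tool_rot: [-2.22, 2.22, -0.01]
force: [0.1, 0.2, -1.5]
grip_width: 0.0135
```

Request:
step_arm --motion '[{"wx": 0,"wy": 0,"wz": 0,"tx": -0.5185,"ty": -0.0575,"tz": 0,"gripper": 0.005},{"wx": 0,"wy": 0,"wz": 0,"tx": -0.5185,"ty": -0.0575,"tz": 0,"gripper": 0.005},{"wx": 0,"wy": 0,"wz": 0,"tx": -0.5185,"ty": -0.0575,"tz": 0,"gripper": 0.005},{"wx": 0,"wy": 0,"wz": 0,"tx": -0.5185,"ty": -0.0575,"tz": 0,"gripper": 0.005},{"wx": 0,"wy": 0,"wz": 0,"tx": -0.5185,"ty": -0.0575,"tz": 0,"gripper": 0.005},{"wx": 0,"wy": 0,"wz": 0,"tx": -0.5185,"ty": -0.0575,"tz": 0,"gripper": 0.005},{"wx": 0,"wy": 0,"wz": 0,"tx": -0.5185,"ty": -0.0575,"tz": 0,"gripper": 0.005},{"wx": 0,"wy": 0,"wz": 0,"tx": -0.5185,"ty": -0.0575,"tz": 0,"gripper": 0.005},{"wx": 0,"wy": 0,"wz": 0,"tx": -0.5185,"ty": -0.0575,"tz": 0,"gripper": 0.005},{"wx": 0,"wy": 0,"wz": 0,"tx": -0.5185,"ty": -0.0575,"tz": 0.04,"gripper": 0.005},{"wx": 0,"wy": 0,"wz": 0,"tx": -0.5185,"ty": -0.0575,"tz": 0.08,"gripper": 0.005},{"wx": 0,"wy": 0,"wz": 0,"tx": -0.5185,"ty": -0.0575,"tz": 0.08,"gripper": 0.005}]'

```text
t: 27.82
tcp_pos: [0.5653, 0.2624, 0.1673]
tool_rot: [2.217, -2.218, -0.003]
force: [-0.3, 0.3, -0.9]
grip_width: 0.0134
```

Lower 46 mm to about z = 0.123, release and rise.

Request:
step_arm --motion '[{"wx": 0,"wy": 0,"wz": 0,"tx": 0,"ty": 0,"tz": 0.025,"gripper": 0.005},{"wx": 0,"wy": 0,"wz": 0,"tx": 0,"ty": 0,"tz": 0.046,"gripper": 0.005},{"wx": 0,"wy": 0,"wz": 0,"tx": 0,"ty": 0,"tz": 0.046,"gripper": 0.005},{"wx": 0,"wy": 0,"wz": 0,"tx": 0,"ty": 0,"tz": 0.046,"gripper": 0.005},{"wx": 0,"wy": 0,"wz": 0,"tx": 0,"ty": 0,"tz": 0.046,"gripper": 0.03},{"wx": 0,"wy": 0,"wz": 0,"tx": 0,"ty": 0,"tz": 0.046,"gripper": 0.03},{"wx": 0,"wy": 0,"wz": 0,"tx": 0,"ty": 0,"tz": 0.02,"gripper": 0.03},{"wx": 0,"wy": 0,"wz": 0,"tx": 0,"ty": 0,"tz": -0.03,"gripper": 0.03},{"wx": 0,"wy": 0,"wz": 0,"tx": 0,"ty": 0,"tz": -0.08,"gripper": 0.03},{"wx": 0,"wy": 0,"wz": 0,"tx": 0,"ty": 0,"tz": -0.13,"gripper": 0.03},{"wx": 0,"wy": 0,"wz": 0,"tx": 0,"ty": 0,"tz": -0.13,"gripper": 0.03}]'

```text
t: 29.2
tcp_pos: [0.5679, 0.2648, 0.3045]
tool_rot: [-2.217, 2.217, -0.004]
force: [-0.1, -0.2, -0.5]
grip_width: 0.0298
```

Request:
step_arm --motion '[{"wx": 0,"wy": 0,"wz": 0,"tx": -0.06,"ty": 0.045,"tz": 0,"gripper": 0.03},{"wx": 0,"wy": 0.1,"wz": 0,"tx": -0.12,"ty": 0.09,"tz": 0,"gripper": 0.03},{"wx": 0,"wy": 0.25,"wz": 0,"tx": -0.1565,"ty": 0.116,"tz": 0.02,"gripper": 0.03},{"wx": 0,"wy": 0.4,"wz": 0,"tx": -0.1565,"ty": 0.116,"tz": 0.05,"gripper": 0.03},{"wx": 0,"wy": 0.5,"wz": 0,"tx": -0.1565,"ty": 0.116,"tz": 0.078,"gripper": 0.03},{"wx": 0,"wy": 0.5,"wz": 0,"tx": -0.1565,"ty": 0.116,"tz": 0.078,"gripper": 0.03},{"wx": 0,"wy": 0.5,"wz": 0,"tx": -0.1565,"ty": 0.116,"tz": 0.078,"gripper": 0.03}]'

```text
t: 30.08
tcp_pos: [0.4515, 0.4202, 0.2234]
tool_rot: [1.942, -1.945, 0.494]
force: [0.2, -0.6, 1.1]
grip_width: 0.0298
```

```bash
python3 - <<'E'
from h import *
np.set_printoptions(precision=4,suppress=True)
c=cam("wrist"); s=monitor.state(); print(s["t"],s["tcp_pos"],s["tool_rot"],-c["R"].T@c["t"])
for k in("pointer","mark"):
    for r in finder.spot_point(c,k)[:2]:
        p=np.array(r["position"]); o,d=ray(c,p)
        # intersect with pan-frame x=0 known y plane
        n=np.array([-.085,.996,0]); y=(.0885 if k=="pointer" else .100)
        u=(n@np.array([.514,.231,0])+y-n@o)/(n@d); print(k,round(r["confidence"],2),np.round(p),o+u*d)
cv2.imwrite("pics/m5.png",c["frame"])
import pickle; pickle.dump({k:c[k] for k in("R","t","intrinsics")},open("m5.pkl","wb"))
E
```

```text
30.125 [0.4518 0.42   0.2241] [ 1.9418 -1.9463  0.494 ] [0.5263 0.5046 0.3808]
mark 0.95 [160. 331.] [0.5048 0.3306 0.0854]
```

View pics/m5.png

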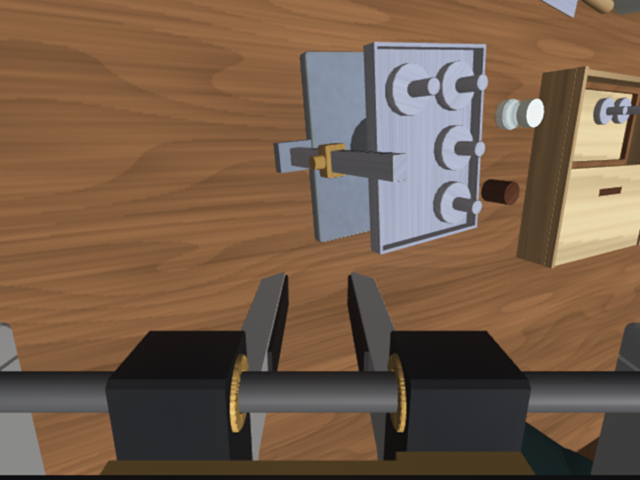

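```bash
python3 -c "
import cv2
a=cv2.imread('pics/m5.png')[20:270,260:510]
cv2.imwrite('pics/m5c.png',cv2.resize(a,(600,600),interpolation=cv2.INTER_CUBIC))"
```

```text
(no output)
```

View pics/m5c.png

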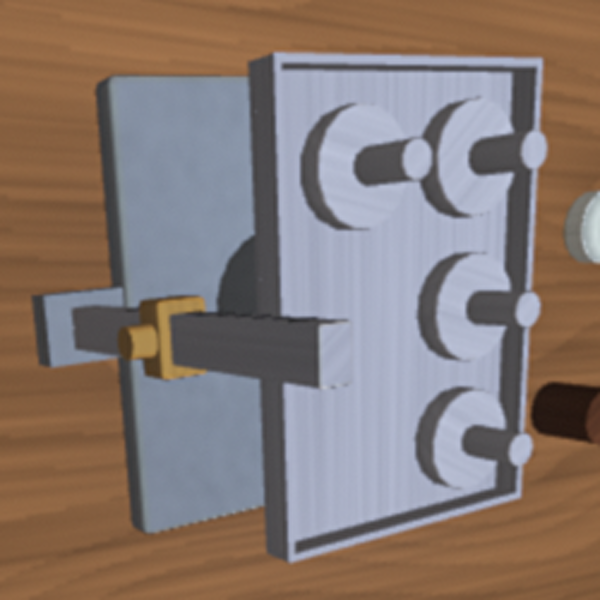

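The crop shows the collar's outer face at about x 146–166, the pan rim corners at (275,55), (544,60), (521,496) and (290,560), and all four slugs upright. The pointer is hidden behind the post.

```bash
python3 - <<'E'
from h import *
import pickle
from scipy.optimize import least_squares
np.set_printoptions(precision=4,suppress=True)
c=pickle.load(open("m5.pkl","rb"))
P=lambda u,v:np.array([260+u/2.4,20+v/2.4])
out=[P(275,55),P(544,60),P(521,496),P(290,560)]; inn=[P(282,66),P(534,71),P(514,490),P(298,548)]
sg=[(1,1),(1,-1),(-1,-1),(-1,1)]
def model(p):
    x,y,z,a,w=p; R=Ro.from_euler("z",a).as_matrix(); r=[]
    for (i,j),o,n in zip(sg,out,inn):
        r+=list(proj(c,R@[i*(.0875+w),j*(.0625+w),0]+[x,y,z])-o)
        r+=list(proj(c,R@[i*.0875,j*.0625,0]+[x,y,z])-n)
    return r
f=least_squares(model,[.514,.231,.11,.085,.003]); print(f.x,np.abs(f.fun).max()); x,y,z,a,w=f.x
print("pan rim z",z,"floor",z-.012,"pointer",z-.005)
n=np.array([-np.sin(a),np.cos(a),0])
def atoff(px,off):
    o,d=ray(c,(px[1],px[0])); u=(n@[x,y,0]+off-n@o)/(n@d); return o+u*d
print("collar bottom",atoff(P(146,338),.110),"top",atoff(P(166,343),.110),"top inner?",atoff(P(198,325),.09))
print("post top",atoff(P(322,355),.106))
E
```

```text
[0.5135 0.2277 0.1042 0.086  0.0039] 1.0050430115860536
pan rim z 0.10418480444572291 floor 0.09218480444572291 pointer 0.0991848044457229
collar bottom [0.5041 0.3373 0.0786] top [0.5032 0.3373 0.0932] top inner? [0.5086 0.3177 0.0834]
post top [0.5046 0.3334 0.1747]
```

Triangulating the collar from the tilted and earlier views puts the mark at z ≈ 0.088. The pointer is at about 0.10, so it is 11 mm or more too high with four slugs and a fifth is needed.

Request:
step_arm --motion '[{"wx": 0,"wy": 0,"wz": 0,"tx": 0.03,"ty": 0,"tz": -0.055,"gripper": 0.034},{"wx": 0,"wy": -0.1,"wz": 0,"tx": 0.037,"ty": 0,"tz": -0.068,"gripper": 0.034},{"wx": 0,"wy": -0.5,"wz": 0,"tx": 0.619,"ty": -0.1155,"tz": 0.2695,"gripper": 0.034},{"wx": 0,"wy": -0.5,"wz": 0,"tx": 0.619,"ty": -0.1155,"tz": 0.2695,"gripper": 0.034},{"wx": 0,"wy": -0.5,"wz": 0,"tx": 0.619,"ty": -0.1155,"tz": 0.2695,"gripper": 0.034},{"wx": 0,"wy": -0.5,"wz": 0,"tx": 0.619,"ty": -0.1155,"tz": 0.2695,"gripper": 0.034},{"wx": 0,"wy": -0.5,"wz": 0,"tx": 0.619,"ty": -0.1155,"tz": 0.2695,"gripper": 0.034},{"wx": 0,"wy": -0.5,"wz": 0,"tx": 0.619,"ty": -0.1155,"tz": 0.2695,"gripper": 0.034},{"wx": 0,"wy": -0.5,"wz": 0,"tx": 0.619,"ty": -0.1155,"tz": 0.2695,"gripper": 0.034},{"wx": 0,"wy": -0.5,"wz": 0,"tx": 0.619,"ty": -0.1155,"tz": 0.2695,"gripper": 0.034},{"wx": 0,"wy": -0.5,"wz": 0,"tx": 0.619,"ty": -0.1155,"tz": 0.2695,"gripper": 0.034},{"wx": 0,"wy": -0.5,"wz": 0,"tx": 0.619,"ty": -0.1155,"tz": 0.2695,"gripper": 0.034}]'

```text
t: 31.72
tcp_pos: [0.5511, -0.1658, 0.2865]
tool_rot: [-2.219, 2.222, -0.005]
force: [0.8, 0.1, -0.1]
grip_width: 0.034
```

```bash
python3 - <<'E'
from h import *
np.set_printoptions(precision=4,suppress=True)
c=cam("wrist"); s=monitor.state(); print(s["t"],s["tcp_pos"],s["tool_rot"])
hough(c,(60,320,100,540),(16,30))
E
```

```text
31.775 [ 0.5506 -0.1747  0.2855] [ 2.2099 -2.2312  0.006 ]
H [390. 188.  19.] [ 0.5668 -0.252   0.017 ]
H [174. 200.  17.] [0.5516 0.0044 0.017 ]
H [438. 186.  19.] [ 0.5691 -0.3097  0.017 ]
H [184. 284.  17.] [0.4446 0.0023 0.017 ]
```

Request:
step_arm --motion '[{"wx": 0,"wy": 0,"wz": 0,"tx": 0.04,"ty": -0.01,"tz": 0.04,"gripper": 0.034},{"wx": 0,"wy": 0,"wz": 0,"tx": 0.078,"ty": -0.016,"tz": 0.09,"gripper": 0.034},{"wx": 0,"wy": 0,"wz": 0,"tx": 0.078,"ty": -0.016,"tz": 0.14,"gripper": 0.034},{"wx": 0,"wy": 0,"wz": 0,"tx": 0.078,"ty": -0.016,"tz": 0.185,"gripper": 0.034},{"wx": 0,"wy": 0,"wz": 0,"tx": 0.078,"ty": -0.016,"tz": 0.205,"gripper": 0.034},{"wx": 0,"wy": 0,"wz": 0,"tx": 0.078,"ty": -0.016,"tz": 0.205,"gripper": 0.034}]'

```text
t: 32.52
tcp_pos: [0.5671, -0.2413, 0.0802]
tool_rot: [-2.221, 2.222, 0.0]
force: [-0.3, 0.3, -0.2]
grip_width: 0.0339
```

```bash
python3 - <<'E'
from h import *
np.set_printoptions(precision=4,suppress=True)
near(); print(monitor.state()["tool_rot"])
E
```

```text
32.575 [ 0.5678 -0.2415  0.0813] 0.034074773418972144
H [332. 252.  31.] [ 0.5669 -0.2516  0.017 ]
H [416. 246.  34.] [ 0.5704 -0.308   0.017 ]
[-2.2204  2.2214 -0.0023]
```

Request:
step_arm --motion '[{"wx": 0,"wy": 0,"wz": 0,"tx": 0.0105,"ty": 0,"tz": 0.01,"gripper": 0.034},{"wx": 0,"wy": 0,"wz": 0,"tx": 0.0105,"ty": 0,"tz": 0.04,"gripper": 0.034},{"wx": 0,"wy": 0,"wz": 0,"tx": 0.0105,"ty": 0,"tz": 0.058,"gripper": 0.034},{"wx": 0,"wy": 0,"wz": 0,"tx": 0.0105,"ty": 0,"tz": 0.058,"gripper": 0.005},{"wx": 0,"wy": 0,"wz": 0,"tx": 0.0105,"ty": 0,"tz": 0.058,"gripper": 0.005},{"wx": 0,"wy": 0,"wz": 0,"tx": 0.0105,"ty": 0,"tz": 0.058,"gripper": 0.005},{"wx": 0,"wy": 0,"wz": 0,"tx": 0.0105,"ty": 0,"tz": 0.038,"gripper": 0.005},{"wx": 0,"wy": 0,"wz": 0,"tx": 0.0105,"ty": 0,"tz": 0.0,"gripper": 0.005},{"wx": 0,"wy": 0,"wz": 0,"tx": 0.0105,"ty": 0,"tz": -0.06,"gripper": 0.005},{"wx": 0,"wy": 0,"wz": 0,"tx": 0.0105,"ty": 0,"tz": -0.12,"gripper": 0.005},{"wx": 0,"wy": 0,"wz": 0,"tx": 0.0105,"ty": 0,"tz": -0.17,"gripper": 0.005},{"wx": 0,"wy": 0,"wz": 0,"tx": 0.0105,"ty": 0,"tz": -0.17,"gripper": 0.005}]'

```text
t: 34.08
tcp_pos: [0.5686, -0.252, 0.2555]
tool_rot: [-2.219, 2.219, -0.011]
force: [0.4, 0.5, -1.8]
grip_width: 0.0136
```

Request:
step_arm --motion '[{"wx": 0,"wy": 0,"wz": 0,"tx": -0.506,"ty": 0.113,"tz": 0,"gripper": 0.005},{"wx": 0,"wy": 0,"wz": 0,"tx": -0.506,"ty": 0.113,"tz": 0,"gripper": 0.005},{"wx": 0,"wy": 0,"wz": 0,"tx": -0.506,"ty": 0.113,"tz": 0,"gripper": 0.005},{"wx": 0,"wy": 0,"wz": 0,"tx": -0.506,"ty": 0.113,"tz": 0,"gripper": 0.005},{"wx": 0,"wy": 0,"wz": 0,"tx": -0.506,"ty": 0.113,"tz": 0,"gripper": 0.005},{"wx": 0,"wy": 0,"wz": 0,"tx": -0.506,"ty": 0.113,"tz": 0,"gripper": 0.005},{"wx": 0,"wy": 0,"wz": 0,"tx": -0.506,"ty": 0.113,"tz": 0,"gripper": 0.005},{"wx": 0,"wy": 0,"wz": 0,"tx": -0.506,"ty": 0.113,"tz": 0,"gripper": 0.005},{"wx": 0,"wy": 0,"wz": 0,"tx": -0.506,"ty": 0.113,"tz": 0,"gripper": 0.005},{"wx": 0,"wy": 0,"wz": 0,"tx": -0.506,"ty": 0.113,"tz": 0.04,"gripper": 0.005},{"wx": 0,"wy": 0,"wz": 0,"tx": -0.506,"ty": 0.113,"tz": 0.09,"gripper": 0.005},{"wx": 0,"wy": 0,"wz": 0,"tx": -0.506,"ty": 0.113,"tz": 0.09,"gripper": 0.005}]'

```text
t: 35.58
tcp_pos: [0.4523, 0.2533, 0.1576]
tool_rot: [2.218, -2.217, -0.003]
force: [-0.1, 0.8, -0.9]
grip_width: 0.0131
```

Request:
step_arm --motion '[{"wx": 0,"wy": 0,"wz": 0,"tx": 0,"ty": 0,"tz": 0.025,"gripper": 0.005},{"wx": 0,"wy": 0,"wz": 0,"tx": 0,"ty": 0,"tz": 0.045,"gripper": 0.005},{"wx": 0,"wy": 0,"wz": 0,"tx": 0,"ty": 0,"tz": 0.051,"gripper": 0.005},{"wx": 0,"wy": 0,"wz": 0,"tx": 0,"ty": 0,"tz": 0.051,"gripper": 0.005},{"wx": 0,"wy": 0,"wz": 0,"tx": 0,"ty": 0,"tz": 0.051,"gripper": 0.03},{"wx": 0,"wy": 0,"wz": 0,"tx": 0,"ty": 0,"tz": 0.051,"gripper": 0.03},{"wx": 0,"wy": 0,"wz": 0,"tx": 0,"ty": 0,"tz": 0.025,"gripper": 0.03},{"wx": 0,"wy": 0,"wz": 0,"tx": 0,"ty": 0,"tz": -0.03,"gripper": 0.03},{"wx": 0,"wy": 0,"wz": 0,"tx": 0,"ty": 0,"tz": -0.08,"gripper": 0.03},{"wx": 0,"wy": 0,"wz": 0,"tx": 0,"ty": 0,"tz": -0.13,"gripper": 0.03},{"wx": 0,"wy": 0,"wz": 0,"tx": 0,"ty": 0,"tz": -0.13,"gripper": 0.03}]'

```text
t: 36.95
tcp_pos: [0.4554, 0.2554, 0.2936]
tool_rot: [-2.217, 2.218, -0.004]
force: [0.3, -0.0, -0.4]
grip_width: 0.0299
```

Request:
step_arm --motion '[{"wx": 0,"wy": 0,"wz": 0,"tx": -0.03,"ty": -0.05,"tz": 0,"gripper": 0.03},{"wx": -0.1,"wy": 0,"wz": 0,"tx": -0.06,"ty": -0.1,"tz": 0,"gripper": 0.03},{"wx": -0.25,"wy": 0,"wz": 0,"tx": -0.0955,"ty": -0.1465,"tz": 0,"gripper": 0.03},{"wx": -0.4,"wy": 0,"wz": 0,"tx": -0.0955,"ty": -0.1465,"tz": 0.02,"gripper": 0.03},{"wx": -0.55,"wy": 0,"wz": 0,"tx": -0.0955,"ty": -0.1465,"tz": 0.04,"gripper": 0.03},{"wx": -0.6,"wy": 0,"wz": 0,"tx": -0.0955,"ty": -0.1465,"tz": 0.05,"gripper": 0.03},{"wx": -0.6,"wy": 0,"wz": 0,"tx": -0.0955,"ty": -0.1465,"tz": 0.05,"gripper": 0.03},{"wx": -0.6,"wy": 0,"wz": 0,"tx": -0.0955,"ty": -0.1465,"tz": 0.05,"gripper": 0.03}]'

```text
t: 37.95
tcp_pos: [0.6006, 0.3503, 0.241]
tool_rot: [1.882, -1.881, -0.58]
force: [-0.1, -0.9, 0.6]
grip_width: 0.0296
```

```bash
python3 - <<'E'
from h import *
np.set_printoptions(precision=4,suppress=True)
c=cam("wrist"); s=monitor.state(); print(s["t"],s["tcp_pos"],s["tool_rot"],-c["R"].T@c["t"])
q=lambda X:proj(c,X)
print("predicted collar",q([.5055,.331,.088]))
for k in("pointer","mark"):
    for r in finder.spot_point(c,k)[:2]:
        o,d=ray(c,r["position"]); X=.5055 if k=="mark" else .507
        print(k,round(r["confidence"],2),np.round(r["position"],1),o+d*(X-o[0])/d[0])
cv2.imwrite("pics/m6.png",c["frame"])
import pickle; pickle.dump({k:c[k] for k in("R","t","intrinsics")},open("m6.pkl","wb"))
E
```

```text
38.0 [0.6007 0.3503 0.2416] [ 1.8822 -1.8811 -0.5798] [0.7633 0.3493 0.3463]
predicted collar [336.7147 208.2121]
pointer 0.63 [205.8 350.8] [0.507  0.3175 0.0862]
mark 0.67 [210.7 337.4] [0.5055 0.3305 0.0913]
```

View pics/m6.png

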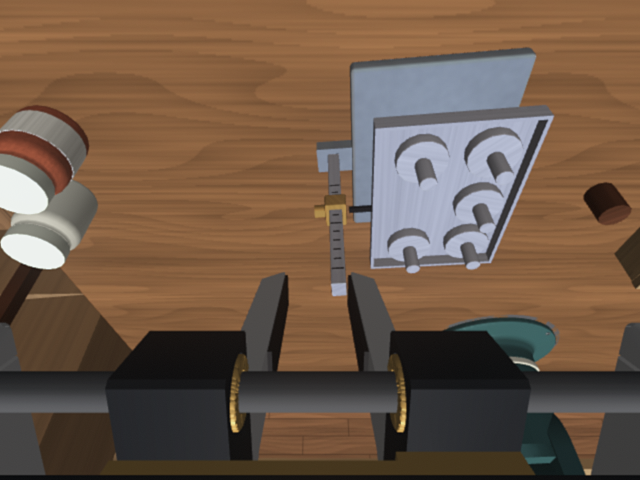

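The black pointer at (209,360) points straight at the brass collar at (210,336). Numerically that is z ≈ 0.086 against 0.088–0.091, so the pointer is level with five slugs in the pan. Next I'll untilt and shut the lid.

Request:
step_arm --motion '[{"wx": 0,"wy": 0,"wz": 0,"tx": 0,"ty": 0.034,"tz": -0.05,"gripper": 0.0},{"wx": 0.15,"wy": 0,"wz": 0,"tx": 0.03,"ty": 0.08,"tz": -0.01,"gripper": 0.0},{"wx": 0.3,"wy": 0,"wz": 0,"tx": 0.06,"ty": 0.12,"tz": 0.02,"gripper": 0.0},{"wx": 0.45,"wy": 0,"wz": 0,"tx": 0.096,"ty": 0.15,"tz": 0.042,"gripper": 0.0},{"wx": 0.6,"wy": 0,"wz": 0,"tx": 0.096,"ty": 0.15,"tz": 0.042,"gripper": 0.0},{"wx": 0.6,"wy": 0,"wz": 0,"tx": 0.096,"ty": 0.15,"tz": 0.042,"gripper": 0.0},{"wx": 0.6,"wy": 0,"wz": 0,"tx": 0.096,"ty": 0.15,"tz": 0.042,"gripper": 0.0}]'

```text
t: 38.98
tcp_pos: [0.4504, 0.2531, 0.2918]
tool_rot: [-2.221, 2.217, -0.007]
force: [0.2, 1.8, 0.0]
grip_width: 0.0005
```

```bash
python3 - <<'E'
from h import *
np.set_printoptions(precision=4,suppress=True)
e=cam("top"); s=monitor.state(); print(s["t"],s["tcp_pos"],s["tool_rot"])
hough(e,(220,330,365,515),(9,14))
for r in finder.spot_point(e,"lid_top")[:1]: print(round(r["confidence"],2),onz(e,r["position"],.057))
E
```

```text
39.025 [0.4521 0.2537 0.2918] [-2.22    2.2184 -0.004 ]
H [464. 268.  10.] [ 0.5696 -0.3025  0.017 ]
0.93 [ 0.3986 -0.216   0.057 ]
```

Request:
step_arm --motion '[{"wx": 0,"wy": 0,"wz": 0,"tx": 0.48,"ty": 0.005,"tz": 0.05,"gripper": 0},{"wx": 0,"wy": 0,"wz": 0,"tx": 0.48,"ty": 0.005,"tz": 0.05,"gripper": 0},{"wx": 0,"wy": 0,"wz": 0,"tx": 0.48,"ty": 0.005,"tz": 0.05,"gripper": 0},{"wx": 0,"wy": 0,"wz": 0,"tx": 0.48,"ty": 0.005,"tz": 0.05,"gripper": 0},{"wx": 0,"wy": 0,"wz": 0,"tx": 0.48,"ty": 0.005,"tz": 0.05,"gripper": 0},{"wx": 0,"wy": 0,"wz": 0,"tx": 0.48,"ty": 0.005,"tz": 0.05,"gripper": 0},{"wx": 0,"wy": 0,"wz": 0,"tx": 0.48,"ty": 0.005,"tz": 0.05,"gripper": 0},{"wx": 0,"wy": 0,"wz": 0,"tx": 0.48,"ty": 0.005,"tz": 0.05,"gripper": 0},{"wx": 0,"wy": 0,"wz": 0,"tx": 0.48,"ty": 0.005,"tz": 0.1,"gripper": 0},{"wx": 0,"wy": 0,"wz": 0,"tx": 0.48,"ty": 0.005,"tz": 0.16,"gripper": 0},{"wx": 0,"wy": 0,"wz": 0,"tx": 0.48,"ty": 0.005,"tz": 0.21,"gripper": 0},{"wx": 0,"wy": 0,"wz": 0,"tx": 0.48,"ty": 0.005,"tz": 0.221,"gripper": 0}]'

```text
t: 40.58
tcp_pos: [0.4473, -0.2259, 0.0663]
tool_rot: [2.219, -2.221, -0.007]
force: [-0.3, -0.3, 0.8]
grip_width: 0.0008
```

```bash
python3 -c "
from h import *
cam('top');cam('top');s=monitor.state();print(s['tcp_pos'],s['force'])"
```

```text
[ 0.44847798 -0.22636659  0.06863982] [ 0.02047368 -0.73319041 -0.18080944]
```

Request:
step_arm --motion '[{"wx": 0,"wy": 0,"wz": 0,"tx": 0,"ty": 0,"tz": 0.01,"gripper": 0},{"wx": 0,"wy": 0,"wz": 0,"tx": 0,"ty": 0,"tz": 0.012,"gripper": 0},{"wx": 0,"wy": 0,"wz": 0,"tx": 0,"ty": 0,"tz": 0.013,"gripper": 0},{"wx": 0,"wy": 0,"wz": 0,"tx": 0,"ty": 0,"tz": 0.013,"gripper": 0}]'

```text
t: 41.18
tcp_pos: [0.4493, -0.2263, 0.0572]
tool_rot: [-2.221, 2.221, -0.003]
force: [-0.5, 1.4, 11.3]
grip_width: 0.0005
```

Request:
step_arm --motion '[{"wx": 0,"wy": 0,"wz": 0,"tx": 0,"ty": -0.008,"tz": 0,"gripper": 0},{"wx": 0,"wy": 0,"wz": 0,"tx": 0,"ty": -0.022,"tz": 0,"gripper": 0},{"wx": 0,"wy": 0,"wz": 0,"tx": 0,"ty": -0.036,"tz": 0,"gripper": 0},{"wx": 0,"wy": 0,"wz": 0,"tx": 0,"ty": -0.05,"tz": 0,"gripper": 0},{"wx": 0,"wy": 0,"wz": 0,"tx": 0,"ty": -0.064,"tz": 0,"gripper": 0},{"wx": 0,"wy": 0,"wz": 0,"tx": 0,"ty": -0.078,"tz": 0,"gripper": 0},{"wx": 0,"wy": 0,"wz": 0,"tx": 0,"ty": -0.092,"tz": 0,"gripper": 0},{"wx": 0,"wy": 0,"wz": 0,"tx": 0,"ty": -0.106,"tz": 0,"gripper": 0},{"wx": 0,"wy": 0,"wz": 0,"tx": 0.001,"ty": -0.12,"tz": 0,"gripper": 0},{"wx": 0,"wy": 0,"wz": 0,"tx": 0.001,"ty": -0.132,"tz": 0,"gripper": 0},{"wx": 0,"wy": 0,"wz": 0,"tx": 0.001,"ty": -0.14,"tz": 0,"gripper": 0},{"wx": 0,"wy": 0,"wz": 0,"tx": 0.001,"ty": -0.147,"tz": 0,"gripper": 0}]'

```text
t: 42.68
tcp_pos: [0.5947, -0.2275, 0.0572]
tool_rot: [2.22, -2.221, -0.001]
force: [-14.4, 0.4, 17.6]
grip_width: 0.0004
```

Request:
step_arm --motion '[{"wx": 0,"wy": 0,"wz": 0,"tx": 0,"ty": 0,"tz": -0.03,"gripper": 0},{"wx": 0,"wy": 0,"wz": 0,"tx": 0,"ty": 0,"tz": -0.09,"gripper": 0},{"wx": 0,"wy": 0,"wz": 0,"tx": 0.04,"ty": 0.03,"tz": -0.14,"gripper": 0},{"wx": 0,"wy": 0,"wz": 0,"tx": 0.08,"ty": 0.08,"tz": -0.16,"gripper": 0},{"wx": 0,"wy": 0,"wz": 0,"tx": 0.12,"ty": 0.12,"tz": -0.18,"gripper": 0},{"wx": 0,"wy": 0,"wz": 0,"tx": 0.16,"ty": 0.17,"tz": -0.2,"gripper": 0},{"wx": 0,"wy": 0,"wz": 0,"tx": 0.2,"ty": 0.22,"tz": -0.2,"gripper": 0},{"wx": 0,"wy": 0,"wz": 0,"tx": 0.25,"ty": 0.25,"tz": -0.2,"gripper": 0},{"wx": 0,"wy": 0,"wz": 0,"tx": 0.25,"ty": 0.25,"tz": -0.2,"gripper": 0}]'

```text
t: 43.8
tcp_pos: [0.3416, -0.4803, 0.2568]
tool_rot: [2.214, -2.227, 0.002]
force: [0.8, 0.2, -0.1]
grip_width: 0.0006
```

```bash
python3 - <<'E'
from h import *
np.set_printoptions(precision=4,suppress=True)
c=cam("top"); d=cam("side"); s=monitor.state(); print(s["t"],s["tcp_pos"],s["force"])
f=c["frame"]; g=f[250:280,400:470].astype(int).sum(2); m=g<250
ys,xs=np.nonzero(m); p=np.array([onz(c,(y+250,x+400),.057)[:2] for y,x in zip(ys,xs)]); print("line",len(p),p.mean(0))
r=finder.regions_of(c,"lid"); ys,xs=np.nonzero(r[0]["mask"]); print(cv2.minAreaRect(np.array([onz(c,(y,x),.057)[:2] for y,x in zip(ys,xs)],np.float32)))
for k in("paint_jar","stamp","clay_bowl","spatula","mug","wax_block"):
    for q in finder.spot_point(c,k)[:1]: print(k,onz(c,q["position"],0))
P=[finder.spot_point(q,"pointer")[:1] for q in(c,d)]
if all(P): print("pointer",[p[0]["confidence"] for p in P],tri((c,P[0][0]["position"]),(d,P[1][0]["position"])))
cv2.imwrite("pics/end.png",np.vstack([c["frame"][100:400],d["frame"][120:420]]))
E
```

```text
43.9 [ 0.3443 -0.4778  0.2563] [ 1.0334  0.0751 -0.2581]
line 151 [ 0.5769 -0.2254]
((0.541233479976654, -0.22621004283428192), (0.27188238501548767, 0.15193915367126465), 89.7921142578125)
paint_jar [ 0.5599 -0.0045  0.    ]
stamp [0.7815 0.0331 0.    ]
clay_bowl [0.7773 0.0361 0.    ]
spatula [0.5038 0.3648 0.    ]
mug [ 0.7531 -0.2679  0.    ]
wax_block [0.7449 0.2271 0.    ]
```

View pics/end.png

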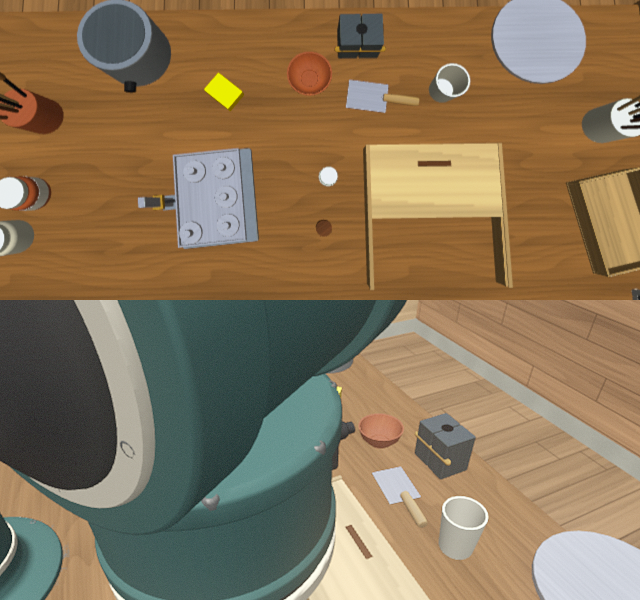

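The lid's line is at x = 0.577 (0.574 at the start), so the lid is shut. The five slugs are in the pan and the bystanders look unmoved. Handing in.

```bash
python3 -c "
from bench import arm
print(arm.finish_job())"
```

```text
the job is handed in; nothing more can be done
None
```

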